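Set up a chocked row of jars for labelling

TASK

Get the labelling board ready. First clear it: stand the squeeze bottle upright in the wooden caddy and lay the brush flat inside the caddy too; only then lay every amber jar on its side on the board, square across it, in one close row that starts against the board's stop, each jar touching the next, and finally set the wooden chock on the board with its sloping face up against the last jar so that the row cannot roll apart. Leave everything else on the table where it is.

Things in the scene. Friction and masses are not known exactly. Their poses are not given: they have to be found in the camera images.
- board: Labelling board lying flat on the table, fixed: plywood, 130 mm (x) by 340 mm (y), 12 mm thick, cork on top, with a wooden stop 18 mm thick across its whole +y end that rises 36 mm above the board's top. Origin: centre of its underside; its y axis runs along the board towards the stop (robot's left), x across it. The row lies along y, each jar's axis along x.
- stop (a point): Foot of the stop's inner face (the face towards -y that the first jar touches), middle of the board's width, on the board's top; board axes.
- jar1_c (a point): A squat amber glass jar with a black screw cap, lying on its side: a cylinder of 48 mm diameter, 62 mm long end to end (cap included; cap 41 mm across, both end faces flat), 110 g. The point is its centre, 24 mm above what it lies on; its x axis runs along the jar towards the cap, y and z turn with it as it rolls. 3 to 5 jars are there; None if absent.
- jar2_c (a point): A squat amber glass jar with a black screw cap, lying on its side: a cylinder of 48 mm diameter, 62 mm long end to end (cap included; cap 41 mm across, both end faces flat), 110 g. The point is its centre, 24 mm above what it lies on; its x axis runs along the jar towards the cap, y and z turn with it as it rolls. 3 to 5 jars are there; None if absent.
- jar3_c (a point): A squat amber glass jar with a black screw cap, lying on its side: a cylinder of 48 mm diameter, 62 mm long end to end (cap included; cap 41 mm across, both end faces flat), 110 g. The point is its centre, 24 mm above what it lies on; its x axis runs along the jar towards the cap, y and z turn with it as it rolls. 3 to 5 jars are there; None if absent.
- jar4_c (a point): A squat amber glass jar with a black screw cap, lying on its side: a cylinder of 48 mm diameter, 62 mm long end to end (cap included; cap 41 mm across, both end faces flat), 110 g. The point is its centre, 24 mm above what it lies on; its x axis runs along the jar towards the cap, y and z turn with it as it rolls. 3 to 5 jars are there; None if absent.
- jar5_c (a point): A squat amber glass jar with a black screw cap, lying on its side: a cylinder of 48 mm diameter, 62 mm long end to end (cap included; cap 41 mm across, both end faces flat), 110 g. The point is its centre, 24 mm above what it lies on; its x axis runs along the jar towards the cap, y and z turn with it as it rolls. 3 to 5 jars are there; None if absent.
- chock_c (a point): Loose wooden chock, 44 mm wide (its x) by 64 mm long (its y) by 30 mm high, 60 g: a block whose +y end is cut to a 45 degree slope, from a 3 mm high toe at the +y end up to the flat top, which is 37 mm long (to the -y end). The point is half-way up (15 mm) in the middle of the flat-topped part, 40 mm behind the toe along its y; grip here across the width. With the slope touching a lying jar, this point is 53 mm from the jar's axis, horizontally, and 9 mm lower.
- chock_toe (a point): Bottom of the chock's toe, mid-width, at the low thin end of its slope (same axes as the chock).
- squeeze_c (a point): White plastic squeeze bottle that stands upright on the board at the start: body 52 mm diameter and 96 mm high, then shoulder, 29 mm collar and short cone nozzle up to 134 mm; 200 g. The point is on its axis 50 mm above its base; z along its axis.
- brush_c (a point): Flat brush lying on the board at the start, 170 mm long, 18 mm thick, 90 g: wooden handle 22 mm wide, metal ferrule and bristles 44 mm wide at its +x end. The point is on the handle near the balance point, 9 mm above the underside, 81 mm from the handle's end and 89 mm from the bristle tips; x along the brush towards the bristles, z up.
- caddy: Open wooden caddy, fixed, 230 mm (x) by 176 mm (y), walls 8 mm thick and 50 mm high, floor 8 mm thick, one undivided compartment of 214 by 160 mm, empty at the start. Origin: centre of its underside; axes along its sides. It stands at the left or the right of the table.
- trough: Clear plastic trough of white pebbles with a black scoop, fixed, 230 (x) by 160 mm (y), 65 mm high, scoop up to 100 mm; on the other side of the table from the caddy. Not used. Origin: centre of its underside.
- pot: Small terracotta pot with a succulent, 58 mm wide, about 70 mm high, among the jars; bystander. Origin: centre of its underside.
- candle: White pillar candle, 52 mm wide, 85 mm high, behind the board; bystander. Origin: centre of its underside.
- phial: Amber bottle standing upright, 56 mm wide, 130 mm high; bystander. Origin: centre of its underside.
- mug: Blue ceramic cup, 60 mm wide, 80 mm high; bystander. Origin: centre of its underside.
- corkjar: Glass jar with cork, standing, 54 mm wide, 76 mm high; bystander. Origin: centre of its underside.
Mind the look-alikes: they are no part of the job. Leave any yellow look-alike of the part that bears jar1_c alone.

How it is judged (in metres and radians):
On the way:
1. the board is cleared before any jar goes on it: the squeeze bottle stands upright in the caddy, the brush lies in the caddy, and all jars still lie on the table (x of squeeze_c in the frame of caddy between -0.107 and 0.107 m and y of squeeze_c in the frame of caddy between -0.08 and 0.08 m and z of squeeze_c in the frame of caddy between 0.05 and 0.064 m and angle between squeeze_c's own z axis and vertical below 0.12 rad and x of brush_c in the frame of caddy between -0.107 and 0.107 m and y of brush_c in the frame of caddy between -0.08 and 0.08 m and z of brush_c in the frame of caddy between 0.01 and 0.035 m and height (world z) of each of jar1_c, jar2_c, jar3_c, jar4_c, jar5_c below 0.031 m), for 0.3 s.
At the end, for the whole second after the job is handed in: Bottle upright and brush flat in the caddy; every jar on its side on the board, square across it (10 deg), centre within 30 mm of its middle line and in a close row from the stop (gaps under about 3 mm); chock on the board, slope to the row, within about 6 mm of the last jar; all at rest (x of squeeze_c in the frame of caddy between -0.107 and 0.107 m and y of squeeze_c in the frame of caddy between -0.08 and 0.08 m and z of squeeze_c in the frame of caddy between 0.05 and 0.064 m and angle between squeeze_c's own z axis and vertical below 0.12 rad and x of brush_c in the frame of caddy between -0.107 and 0.107 m and y of brush_c in the frame of caddy between -0.08 and 0.08 m and z of brush_c in the frame of caddy between 0.01 and 0.035 m and x of jar1_c in the frame of board between -0.03 and 0.03 m and z of jar1_c in the frame of board between 0.031 and 0.041 m and angle between the x axis of each of jar1_c, jar2_c, jar3_c, jar4_c, jar5_c and the x axis of board, either way round below 0.17 rad and linear speed of each of jar1, jar2, jar3, jar4, jar5, squeeze, brush, chock below 0.02 m/s and x of jar2_c in the frame of board between -0.03 and 0.03 m and z of jar2_c in the frame of board between 0.031 and 0.041 m and x of jar3_c in the frame of board between -0.03 and 0.03 m and z of jar3_c in the frame of board between 0.031 and 0.041 m and x of jar4_c in the frame of board between -0.03 and 0.03 m and z of jar4_c in the frame of board between 0.031 and 0.041 m and x of jar5_c in the frame of board between -0.03 and 0.03 m and z of jar5_c in the frame of board between 0.031 and 0.041 m and (y of jar1_c in the frame of board between 0.12 and 0.133 m or y of jar2_c in the frame of board between 0.12 and 0.133 m or y of jar3_c in the frame of board between 0.12 and 0.133 m or y of jar4_c in the frame of board between 0.12 and 0.133 m or y of jar5_c in the frame of board between 0.12 and 0.133 m) and (y of jar1_c in the frame of board between 0.069 and 0.085 m or y of jar2_c in the frame of board between 0.069 and 0.085 m or y of jar3_c in the frame of board between 0.069 and 0.085 m or y of jar4_c in the frame of board between 0.069 and 0.085 m or y of jar5_c in the frame of board between 0.069 and 0.085 m or y of each of jar1_c, jar2_c, jar3_c, jar4_c, jar5_c in the frame of board above 0.12 m) and (y of jar1_c in the frame of board between 0.018 and 0.037 m or y of jar2_c in the frame of board between 0.018 and 0.037 m or y of jar3_c in the frame of board between 0.018 and 0.037 m or y of jar4_c in the frame of board between 0.018 and 0.037 m or y of jar5_c in the frame of board between 0.018 and 0.037 m or y of each of jar1_c, jar2_c, jar3_c, jar4_c, jar5_c in the frame of board above 0.069 m) and (y of jar1_c in the frame of board between -0.033 and -0.011 m or y of jar2_c in the frame of board between -0.033 and -0.011 m or y of jar3_c in the frame of board between -0.033 and -0.011 m or y of jar4_c in the frame of board between -0.033 and -0.011 m or y of jar5_c in the frame of board between -0.033 and -0.011 m or y of each of jar1_c, jar2_c, jar3_c, jar4_c, jar5_c in the frame of board above 0.018 m) and (y of jar1_c in the frame of board between -0.084 and -0.059 m or y of jar2_c in the frame of board between -0.084 and -0.059 m or y of jar3_c in the frame of board between -0.084 and -0.059 m or y of jar4_c in the frame of board between -0.084 and -0.059 m or y of jar5_c in the frame of board between -0.084 and -0.059 m or y of each of jar1_c, jar2_c, jar3_c, jar4_c, jar5_c in the frame of board above -0.033 m) and y of each of jar1_c, jar2_c, jar3_c, jar4_c, jar5_c in the frame of board above -0.084 m and x of chock_c in the frame of board between -0.025 and 0.025 m and z of chock_c in the frame of board between 0.023 and 0.032 m and angle between the y axis of chock_c and the y axis of board, either way round below 0.2 rad and ((horizontal distance between chock_c and jar1_c below 0.06 m and horizontal distance between chock_toe and jar1_c below 0.032 m) or (horizontal distance between chock_c and jar2_c below 0.06 m and horizontal distance between chock_toe and jar2_c below 0.032 m) or (horizontal distance between chock_c and jar3_c below 0.06 m and horizontal distance between chock_toe and jar3_c below 0.032 m) or (horizontal distance between chock_c and jar4_c below 0.06 m and horizontal distance between chock_toe and jar4_c below 0.032 m) or (horizontal distance between chock_c and jar5_c below 0.06 m and horizontal distance between chock_toe and jar5_c below 0.032 m))); the robot touches nothing.
It fails at once if the terracotta pot (bystander) is moved more than 6 cm or knocked over (distance of pot from where it was at the start of the episode above 0.06 m or angle between pot's own z axis and vertical above 0.5 rad).
It fails at once if the candle (bystander) is moved more than 6 cm or knocked over (distance of candle from where it was at the start of the episode above 0.06 m or angle between candle's own z axis and vertical above 0.5 rad).
It fails at once if the standing amber bottle (bystander) is moved more than 6 cm or knocked over (distance of phial from where it was at the start of the episode above 0.06 m or angle between phial's own z axis and vertical above 0.5 rad).
It fails at once if the blue cup (bystander) is moved more than 6 cm or knocked over (distance of mug from where it was at the start of the episode above 0.06 m or angle between mug's own z axis and vertical above 0.5 rad).
It fails at once if the cork jar (bystander) is moved more than 6 cm or knocked over (distance of corkjar from where it was at the start of the episode above 0.06 m or angle between corkjar's own z axis and vertical above 0.5 rad).
Of jar1, jar2, jar3, jar4, jar5 only 3 to 5 are there at a start; the rules pass over those that are not, and their reading is None.
At some moment in a run one of jar1, jar2, jar3, jar4, jar5, chock may be knocked a few centimetres aside while the robot is not near it.
Once in a run the grip may slacken for a moment while it holds something.
It also fails if it takes over 210 s, if anything falls off the work surface, if the arm or the gripper's body presses on something with over 40 N, if the wrist force passes 120 N, or if a joint passes its speed limit or range.

ROBOT

A 6-joint arm with a two-finger parallel gripper is mounted at the origin on the work surface. World frame = base frame: x ahead of the robot, y to its left, z up, the work surface at z = 0. Lengths are in m, angles in degrees, forces in N, time in s.
With the tool pointing down it reaches from about 0.35 to 0.875 m from the base axis. Payload 15.5 kg.
Tool frame: the origin (TCP) lies at the very end of the fingers, on their centre line; the grasp point (between the pads) lies 19 mm behind it; z points along the fingers, y is the line along which they close (so a half turn about z gives the same grasp; the last joint's range is limited). The gripper opens to 85 mm and grips with 20 to 120 N. Pads are 22 mm wide; open, the fingers measure 114 mm over their backs; the gripper's body (76 mm by 85 mm) begins 54 mm behind the grasp point. The pads swing forward as they close: fully open they stand 13 mm farther back than shut.
Start: joints at [-69.185, 28.281, 77.091, -0, 74.628, -5.472], TCP at [0.277, -0.56, 0.231] pointing down, gripper open.
Joint ranges: [-166.48, 166.48], [-47.26, 123.95], [12.59, 153.08], [-70.14, 250.14], [6.76, 159.57], [-176.63, 176.63]. Speed limits (degrees/s): [108.29, 108.29, 147.25, 172.46, 172.46, 172.46].

INTERFACE

Orientations are given as [roll, pitch, yaw] about the fixed x, y, z axes, in that order (R = Rz(yaw) Ry(pitch) Rx(roll)).
In Python, from plant import arm, read_camera, calibration, order, spotter gives the robot as it stands.
- The arm moves only by the tool send_rows, never from a script. Its argument "series" is a list of rows, each a list of 6 numbers: the shift along the tool's x, y, z in m, then the turn, a rotation vector about the tool's x, y, z in rad. A call has 1 to 5 rows; each row is the pose to reach, as a shift and turn from the pose commanded when the call began, along the tool's axes at that moment; what a row does not reach only later rows make up. A row lasts 1/12 s, in which the tool goes at most 41.7 mm and 7.16 degrees, less where a joint would pass 70% of its speed; a pose out of reach is approached as far as the arm can. A call with a gripper value outside its range is refused whole. "fingers" is the closure, from 0 (fully open) to 1 (shut), set as the call begins (left out, the last holds). The fingers move at their own pace and stop on an object; the grip force is fixed at half the most. Time passes only in rows, so rows that repeat a pose let the fingers close. It gives the time, the measured TCP pose, the force, the opening and the grip force at its end, in the units of the state.
- arm.get_obs(): the state, without advancing time (a new reading comes with each control period).
- read_camera(name): name is "scene" or "side" or "wrist"; returns the picture (480x640x3 uint8, blue, green, red); there is no depth.
- calibration(name): a dict with "K" (3x3 intrinsics, pixels), "R" (3x3) and "t" (3): a world point X has camera coordinates R X + t; the wrist camera has in their place "mount" (4x4, takes a point from camera to tool coordinates, whose origin is the TCP and whose axes are the flange's). Camera axes: x right, y down, z forward; pixel columns grow to the right and rows downward; lengths in m; the calibration is good to about 2 mm. A picture is of the moment at which its call begins: read the wrist's pose just before it. calibration takes no time and is no camera call.
- order.close_job(): hands the job in; it is judged then, once.
Trained networks look in the newest picture that a camera, given by its name, has taken for a name from the list of things; names that differ only in an ending like _2 or _b are one class to them, and where a whole thing is asked for, a point or a joint stands for the part that bears it (a point fixed in the world has none). Each returns a list of dicts, best first, with "score" (0 to 1); they miss things now and then, are a little off and sometimes report something else, mostly with a low value. They report only what shows in the picture. A call takes as long as a camera call. They do not tell look-alikes from the thing itself.
- spotter.masks_of(camera, label): "region" (480x640 bool, what is visible of it) and "centre" ([column, row] in pixels, amid what is visible of it).
- spotter.landmark_of(camera, label): "centre" ([column, row] in pixels: a listed point, or the origin of a listed thing).
The state is a dict: "t": time; "joints": joint angles; "qd": joint speeds; "joint_efforts": joint torques, N m; "tool_pos": TCP position; "ee_rot": TCP orientation; "wrist_force": force on the tool from outside, world axes, zero at the start; "torque": the same for the moment, N m; "finger_gap": finger opening in m; "grasp_force": force on a finger pad.
Only numpy, scipy, OpenCV 4.12 (cv2) and the standard library are available. Lean on these libraries where they do the work, as an engineer would, in place of code of your own. Each camera call takes 0.05 s, during which the arm holds its last target. There are 200 camera calls.

## Working session

There is one attempt and no reset: what is moved stays moved. The work goes in short steps, Python scripts to look and compute and a tool call to move; the robot and the scene stay as the last step left them, time stands still between calls to the robot, and variables do not carry over. Pictures are saved under pics/ and viewed, at most 14 in all, crops included, and the job is handed in when it is done.

Besides the shell and the picture viewer there is one more tool, called after "Emit:" as name(argument=value, ...), one argument or row to a line, values as JSON. send_rows: Moves the arm, as the interface text tells. Its arguments: {"type":"object","properties":{"series":{"type":"array"},"fingers":{"type":"number"}},"required":["series"]}

```bash
ls; mkdir -p pics; python3 - <<'E'
from plant import arm, read_camera, calibration, order, spotter
import cv2,numpy as np
for c in("scene","side"):
    cv2.imwrite(f"pics/{c}0.png",read_camera(c)); k=calibration(c); print(c,np.round(k["K"],1).tolist(),np.round(k["R"],3).tolist(),np.round(k["t"],3).tolist())
print(calibration("wrist"))
print(arm.get_obs())
E
```

```text
pics
scene [[557.2, 0.0, 325.0], [0.0, 557.2, 236.4], [0.0, 0.0, 1.0]] [[0.825, 0.565, -0.01], [0.46, -0.682, -0.569], [-0.328, 0.465, -0.822]] [-0.421, -0.193, 1.664]
side [[552.4, 0.0, 324.7], [0.0, 552.4, 237.2], [0.0, 0.0, 1.0]] [[-0.775, -0.631, -0.001], [-0.389, 0.479, -0.787], [0.497, -0.61, -0.617]] [0.391, 0.238, 1.108]
{'K': array([[335.92438743,   0.        , 317.84930118],
       [  0.        , 335.92438743, 239.38356048],
       [  0.        ,   0.        ,   1.        ]]), 'mount': array([[-0.00158754, -0.95067411, -0.31018739,  0.07774038],
       [ 0.99999816, -0.00117603, -0.00151366, -0.00109539],
       [ 0.00107421, -0.31018922,  0.95067423, -0.14317234],
       [ 0.        ,  0.        ,  0.        ,  1.        ]])}
{'t': 0.1, 'joints': array([-6.91838743e+01,  2.83113310e+01,  7.71246368e+01,  1.99227596e-04,
        7.46283205e+01, -5.47141135e+00]), 'qd': array([-0.08555498, -0.02728463, -0.09479139,  0.00333707,  0.05615015,
       -0.17100558]), 'joint_efforts': array([-3.34617989e-04, -8.83589244e+01, -3.84565365e+01, -8.29755635e-06,
        5.22113027e-03, -1.40247766e-05]), 'tool_pos': array([ 0.27668593, -0.5600481 ,  0.23075356]), 'ee_rot': array([-1.79936023e+02, -6.32100060e-03,  2.62874806e+01]), 'wrist_force': array([ 0.04221641, -0.74270507,  0.63288762]), 'torque': array([-0.03762082,  0.06990715,  0.00766135]), 'grasp_force': 0.0, 'finger_gap': 0.08515264413404922}
```

View pics/scene0.png

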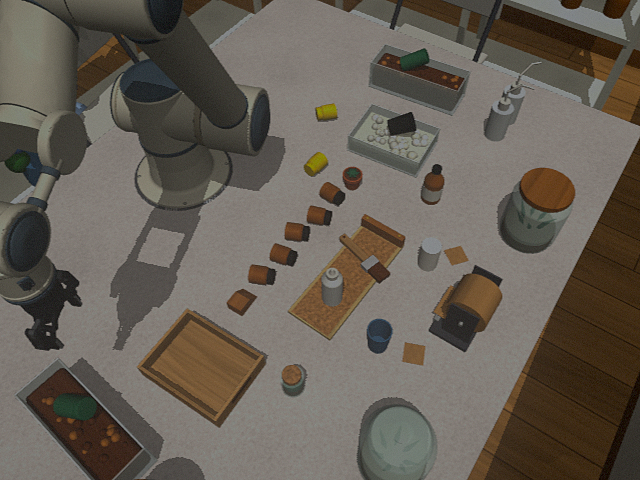

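View pics/side0.png

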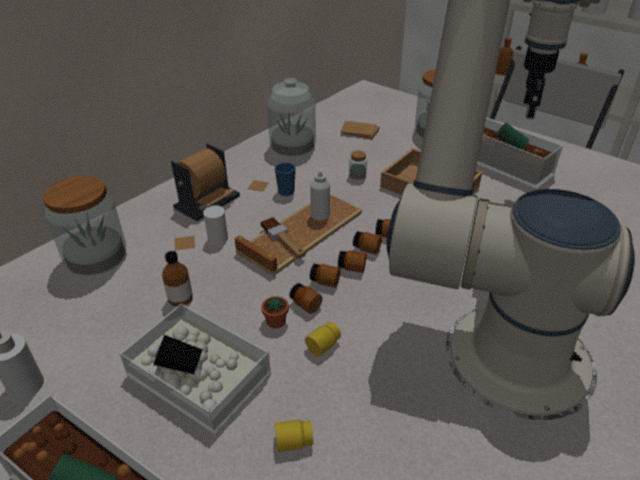

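The scene shows five amber jars (262,274) to (332,194), chock (241,301), bottle (332,290), brush (345,240)–(380,270), caddy (203,365), pot (352,177), and yellow look-alikes at (316,163) and (327,112). The side view agrees.

```bash
cat > h.py <<'E'
from plant import arm, read_camera, calibration, order, spotter
import cv2,numpy as np
from scipy.spatial.transform import Rotation as Ro
def cam(c):
    k=calibration(c)
    if c!="wrist": return k["K"],k["R"],k["t"]
    o=arm.get_obs(); R=Ro.from_euler("xyz",o["ee_rot"],degrees=True).as_matrix()
    M=np.eye(4);M[:3,:3]=R;M[:3,3]=o["tool_pos"]
    W=np.linalg.inv(M@k["mount"]); return k["K"],W[:3,:3],W[:3,3]
def ground(C,px,z):
    K,R,t=C; px=np.atleast_2d(np.asarray(px,float))
    d=np.c_[px,np.ones(len(px))]@np.linalg.inv(K).T@R; o=-R.T@t
    return (o+d*((z-o[2])/d[:,2])[:,None])[:,:2]
def ang(C,m,z):  # PCA axis of a mask on plane z
    p=ground(C,np.argwhere(m)[:,::-1],z); w,v=np.linalg.eigh(np.cov(p.T))
    return np.degrees(np.arctan2(v[1,1],v[0,1]))%180,4*np.sqrt(w),p.mean(0)
def proj(C,X):
    K,R,t=C; q=(np.atleast_2d(X)@R.T+t)@K.T; return q[:,:2]/q[:,2:]
def show(c,labels):
    C=cam(c); read_camera(c)
    for l,z in labels.items():
        print(l,[(round(d["score"],2),ground(C,d["centre"],z)[0].round(4).tolist()) for d in spotter.landmark_of(c,l) if d["score"]>.3])
def state():
    o=arm.get_obs(); print({k:np.round(o[k],3).tolist() for k in("t","joints","tool_pos","ee_rot","finger_gap","grasp_force","wrist_force")})
E
python3 - <<'E'
from h import *
L=dict(board=0,stop=.012,jar1_c=.024,chock_c=.015,chock_toe=0,squeeze_c=.062,brush_c=.021,caddy=0,pot=0,candle=0,phial=0,mug=0,corkjar=0,trough=0)
show("scene",L)
C=cam("scene")
for l,z in(("jar1",.024),("brush",.021),("chock",.015),("caddy",.05),("board",.012)):
    for d in spotter.masks_of("scene",l):
        if d["score"]>.3:
            a=ang(C,d["region"],z);print(l,round(d["score"],2),round(a[0],1),a[1].round(3),a[2].round(3))
            if l in("caddy","board"):
                r=cv2.minAreaRect(ground(C,np.argwhere(d["region"])[:,::-1],z).astype(np.float32));print(r)
E
```

```text
board [(0.79, [0.5958, -0.0436])]
stop [(0.95, [0.6176, 0.1117])]
jar1_c [(0.8, [0.2296, 0.4267]), (0.69, [0.424, 0.1602]), (0.61, [0.3149, 0.232])]
chock_c [(0.6, [0.4125, -0.2452])]
chock_toe [(0.83, [0.4185, -0.2079]), (0.35, [0.6507, 0.323])]
squeeze_c [(0.52, [0.6277, 0.091])]
brush_c [(0.63, [0.5965, 0.035])]
caddy [(0.86, [0.4618, -0.4323])]
pot [(0.63, [0.4465, 0.2387])]
candle [(0.63, [0.7665, 0.113])]
phial [(0.82, [0.6483, 0.3173])]
mug [(0.88, [0.7693, -0.1453]), (0.72, [0.4632, -0.4261])]
corkjar [(0.84, [0.6623, -0.3537])]
trough [(0.57, [0.4632, 0.4324])]Traceback (most recent call last):
  File "<stdin>", line 6, in <module>
ValueError: it knows: board, brush, caddy, candle, chock, chock_toe, corkjar, jar1, jar2, jar3, jar4, jar5, mug, phial, pot, squeeze, stop, trough
```

```bash
python3 - <<'E'
from h import *
L=dict(board=0,stop=.012,jar1_c=.024,chock_c=.015,chock_toe=0,squeeze_c=.062,brush_c=.021,caddy=0)
show("side",L)
E
```

```text
board [(0.63, [0.6028, -0.0267])]
stop []
jar1_c [(0.71, [0.4241, 0.1676]), (0.66, [0.2216, 0.4242]), (0.65, [0.3213, 0.2322])]
chock_c []
chock_toe []
squeeze_c [(0.9, [0.605, -0.1102])]
brush_c []
caddy []
```

```bash
python3 - <<'E'
from h import *
im=read_camera("scene");C=cam("scene")
for l,z in(("jar1_c",.024),("brush_c",.021),("brush",.021),("chock_c",.015),("chock",.015),("caddy",.05),("board",.012),("squeeze",.07)):
  try:
    for d in spotter.masks_of("scene",l):
        if d["score"]>.3:
            a=ang(C,d["region"],z);print(l,round(d["score"],2),d["centre"],round(a[0],1),a[1].round(3),a[2].round(3))
            if l in("caddy","board"):
                r=cv2.minAreaRect(ground(C,np.argwhere(d["region"])[:,::-1],z).astype(np.float32));print(r)
  except ValueError as e: print(l,"ERR")
E
```

```text
jar1_c 0.82 [327.3, 112.9] 89.5 [0.069 0.074] [0.225 0.427]
jar1_c 0.57 [330.6, 193.7] 162.9 [0.06  0.088] [0.425 0.162]
jar1_c 0.54 [313.6, 163.5] 95.0 [0.057 0.095] [0.321 0.228]
brush_c 0.81 [368.4, 256.7] 164.0 [0.048 0.196] [0.62 0.03]
brush 0.81 [368.4, 256.7] 164.0 [0.048 0.196] [0.62 0.03]
chock_c 0.6 [239.1, 300.3] 91.3 [0.067 0.076] [ 0.427 -0.247]
chock 0.6 [239.1, 300.3] 91.3 [0.067 0.076] [ 0.427 -0.247]
caddy 0.59 [204.6, 365.4] 1.0 [0.21  0.282] [ 0.473 -0.437]
((0.4691333770751953, -0.4338655173778534), (0.24713915586471558, 0.1843721717596054), 1.6436902284622192)
board 0.83 [345.3, 281.1] 89.6 [0.159 0.459] [ 0.61  -0.035]
((0.6088418960571289, -0.02333095669746399), (0.14859533309936523, 0.37453731894493103), 0.6852314472198486)
squeeze 0.95 [330.1, 285.0] 123.3 [0.055 0.109] [ 0.608 -0.111]
squeeze 0.34 [346.4, 280.5] 89.7 [0.154 0.435] [ 0.626 -0.065]
```

Emit:
send_rows(
  series=[
    [0.1645,-0.0898,-0.0563,0,0,0.459],
    [0.1645,-0.0898,-0.0563,0,0,0.459],
    [0.1645,-0.0898,-0.0563,0,0,0.459],
    [0.1645,-0.0898,-0.0563,0,0,0.459],
    [0.1645,-0.0898,-0.0563,0,0,0.459],
  ],
  fingers=0,
)

```text
t: 2.17
tool_pos: [0.3856, -0.4049, 0.2885]
ee_rot: [180.0, -0.0, -0.4]
wrist_force: [1.3, -0.7, 0.5]
finger_gap: 0.0852
grasp_force: 0.0
```

Emit:
send_rows(
  series=[
    [0.1077,-0.1533,-0.0563,0,0,0],
    [0.1077,-0.1533,-0.0563,0,0,0],
    [0.1077,-0.1533,-0.0563,0,0,0],
    [0.1077,-0.1533,-0.0563,0,0,0],
    [0.1077,-0.1533,-0.0563,0,0,0],
  ],
)

```text
t: 2.58
tool_pos: [0.4938, -0.251, 0.3452]
ee_rot: [180.0, -0.1, 0.1]
wrist_force: [0.2, -0.4, 0.7]
finger_gap: 0.0858
grasp_force: 0.0
```

Emit:
send_rows(
  series=[
    [0.1077,-0.1533,-0.0563,0,0,0],
    [0.1077,-0.1533,-0.0563,0,0,0],
    [0.1077,-0.1533,-0.0563,0,0,0],
    [0.1077,-0.1533,-0.0563,0,0,0],
    [0.1077,-0.1533,-0.0563,0,0,0],
  ],
)

```text
t: 3.0
tool_pos: [0.6015, -0.0975, 0.4013]
ee_rot: [-180.0, -0.1, 0.1]
wrist_force: [0.0, -0.4, -0.8]
finger_gap: 0.0855
grasp_force: 0.0
```

```bash
cat > look.py <<'E'
from h import *
import sys
def look(labels, png=None,c="wrist"):
    C=cam(c); im=read_camera(c)
    if png: cv2.imwrite(png,im)
    for l,z in labels.items():
        print(l,"pt",[(round(d["score"],2),ground(C,d["centre"],z)[0].round(4).tolist()) for d in spotter.landmark_of(c,l) if d["score"]>.3])
        if l=="chock_toe" or l=="stop": continue
        for d in spotter.masks_of(c,l):
            if d["score"]>.3:
                p=ground(C,np.argwhere(d["region"])[:,::-1],z).astype(np.float32); r=cv2.minAreaRect(p); a=ang(C,d["region"],z)
                print("   mask",round(d["score"],2),np.round(r[0],3),np.round(r[1],3),round(r[2],1),"pca",round(a[0],1),a[1].round(3),a[2].round(3))
    return C,im
E
python3 - <<'E'
from look import *
look(dict(board=.012,stop=.012,jar1_c=.024,chock_c=.015,chock_toe=0,squeeze_c=.062,brush_c=.021,caddy=.05),"pics/w0.png")
E
```

```text
board pt [(0.64, [0.6005, -0.0351])]
stop pt [(0.69, [0.616, 0.1121]), (0.51, [0.4718, 0.4261])]
jar1_c pt [(0.88, [0.2172, 0.4253]), (0.64, [0.3165, 0.2289]), (0.6, [0.4221, 0.1566])]
   mask 0.84 [0.318 0.232] [0.084 0.06 ] 83.3 pca 100.9 [0.062 0.092] [0.318 0.233]
   mask 0.77 [0.422 0.165] [0.053 0.083] 87.1 pca 167.9 [0.056 0.09 ] [0.421 0.165]
   mask 0.73 [0.225 0.438] [0.051 0.084] 44.6 pca 129.7 [0.057 0.094] [0.225 0.438]
   mask 0.7 [0.438 0.246] [0.057 0.086] 41.6 pca 125.3 [0.058 0.089] [0.436 0.247]
   mask 0.57 [0.417 0.001] [0.078 0.052] 26.8 pca 20.4 [0.055 0.086] [0.417 0.   ]
chock_c pt [(0.91, [0.4173, -0.248])]
   mask 0.85 [ 0.42  -0.241] [0.058 0.072] 1.5 pca 74.5 [0.062 0.083] [ 0.422 -0.242]
chock_toe pt [(0.81, [0.4254, -0.2109]), (0.5, [0.657, 0.323])]
squeeze_c pt [(0.72, [0.6035, -0.1094]), (0.43, [0.6114, -0.0413])]
   mask 0.91 [ 0.602 -0.108] [0.056 0.063] 90.0 pca 4.7 [0.056 0.065] [ 0.602 -0.108]
brush_c pt [(0.69, [0.6604, -0.3395]), (0.62, [0.6041, 0.0359])]
   mask 0.74 [0.606 0.034] [0.045 0.171] 75.5 pca 163.8 [0.041 0.189] [0.622 0.03 ]
caddy pt [(0.64, [0.4775, -0.4022]), (0.54, [0.6593, -0.3224])]
   mask 0.94 [ 0.464 -0.418] [0.242 0.198] 1.9 pca 9.0 [0.223 0.273] [ 0.473 -0.418]
   mask 0.72 [ 0.439 -0.232] [0.055 0.066] 0.3 pca 77.3 [0.059 0.074] [ 0.439 -0.233]
```

View pics/w0.png

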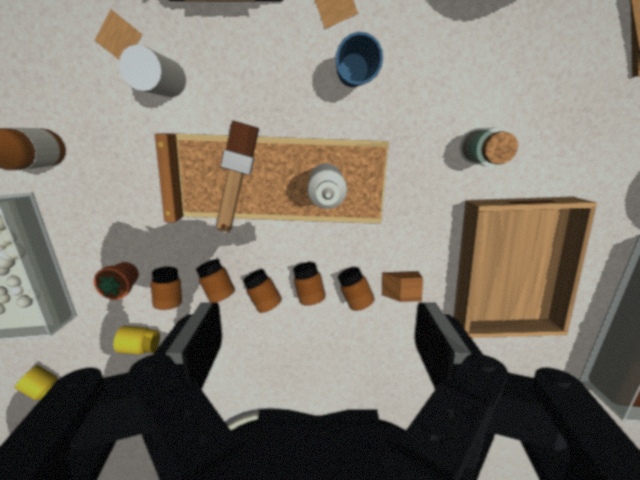

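Wrist overview: board spans (156,134)–(388,222), stop at the left. Jars at about (166,288), (214,282), (264,291), (309,284), (355,288); chock (403,286), bottle (327,187), brush (224,229)–(243,123), caddy right.

```bash
python3 - <<'E'
from h import *
C=cam("wrist")
g=lambda p,z:ground(C,p,z).round(4).tolist()
print("board right end",g([(388,141),(380,222)],.012)," stop outer",g([(156,134),(165,222)],.048),"inner top",g([(172,134),(182,220)],.048))
for a,b in [((165,269),(166,307)),((207,263),(220,300)),((259,272),(268,310)),((305,265),(312,303)),((349,270),(360,307))]:
    p=ground(C,[a,b],.03); d=p[0]-p[1]; print("jar",p.mean(0).round(3),np.degrees(np.arctan2(d[1],d[0])).round(1),np.hypot(*d).round(3))
p=ground(C,[(243,123),(224,229)],.025);d=p[0]-p[1];print("brush",p.round(3).tolist(),np.degrees(np.arctan2(d[1],d[0])),np.hypot(*d))
print("caddy rim",g([(466,202),(594,202),(570,336),(457,333)],.05))
print("bottle top",g([(327,195)],.146),"chock",g([(383,277),(421,274),(423,300),(385,300)],.03))
E
```

```text
board right end [[0.6606, -0.2065], [0.5334, -0.2014]]  stop outer [[0.6719, 0.1277], [0.5438, 0.1335]] inner top [[0.6719, 0.1052], [0.5469, 0.1071]]
jar [0.423 0.158] -6.8 0.071
jar [0.435 0.075] 12.5 0.07
jar [ 0.417 -0.008] 9.2 0.072
jar [ 0.43  -0.084] 8.9 0.071
jar [ 0.422 -0.162] 16.7 0.072
brush [[0.687, 0.009], [0.526, 0.051]] -14.6381579976404 0.16633942522368672
caddy rim [[0.5743, -0.3206], [0.5739, -0.5113], [0.3421, -0.5291], [0.3483, -0.3358]]
bottle top [[0.6031, -0.1109]] chock [[0.4433, -0.2083], [0.4487, -0.2711], [0.4003, -0.2791], [0.4004, -0.2142]]
```

Emit:
send_rows(
  series=[
    [0.0015,0.0115,0.18,0,0,0],
    [0.0015,0.0115,0.18,0,0,0],
    [0.0015,0.0115,0.18,0,0,0],
    [0.0015,0.0115,0.18,0,0,0],
    [0.0015,0.0115,0.18,0,0,0],
  ],
)

```text
t: 4.17
tool_pos: [0.5987, -0.1116, 0.2144]
ee_rot: [-179.9, 0.4, -0.0]
wrist_force: [-0.3, -0.8, -1.4]
finger_gap: 0.0856
grasp_force: 0.0
```

Emit:
send_rows(
  series=[
    [0,0,0.04,0,0,0],
    [0,0,0.08,0,0,0],
    [0,0,0.11,0,0,0],
    [0,0,0.13,0,0,0],
    [0,0,0.143,0,0,0],
  ],
)

```text
t: 4.58
tool_pos: [0.6003, -0.1117, 0.0745]
ee_rot: [-180.0, 0.2, -0.0]
wrist_force: [-0.3, 0.3, -0.2]
finger_gap: 0.0855
grasp_force: 0.0
```

Emit:
send_rows(
  series=[
    [0,0,0,0,0,0],
    [0,0,0,0,0,0],
    [0,0,0,0,0,0],
    [0,0,0,0,0,0],
    [0,0,0,0,0,0],
  ],
  fingers=1,
)

```text
t: 5.0
tool_pos: [0.6022, -0.1121, 0.0785]
ee_rot: [180.0, -0.1, -0.0]
wrist_force: [0.0, 1.1, 5.3]
finger_gap: 0.0507
grasp_force: 62.5
```

Emit:
send_rows(
  series=[
    [0,0,-0.02,0,0,0],
    [0,0,-0.05,0,0,0],
    [0,0,-0.085,0,0,0],
    [0,0,-0.11,0,0,0],
    [0,0,-0.12,0,0,0],
  ],
)

```text
t: 5.42
tool_pos: [0.603, -0.1124, 0.2017]
ee_rot: [179.9, -0.3, -0.0]
wrist_force: [0.6, -0.9, -0.5]
finger_gap: 0.0508
grasp_force: 62.9
```

Emit:
send_rows(
  series=[
    [-0.015,0.028,0,0,0,0],
    [-0.035,0.063,0,0,0,0],
    [-0.054,0.1,0,0,0,0],
    [-0.073,0.136,0,0,0,0],
    [-0.09,0.168,0,0,0,0],
  ],
)

```text
t: 5.83
tool_pos: [0.5099, -0.2816, 0.1969]
ee_rot: [180.0, 0.0, -0.0]
wrist_force: [0.7, -0.5, -2.3]
finger_gap: 0.0503
grasp_force: 62.9
```

Emit:
send_rows(
  series=[
    [-0.019,0.036,0,0,0,0],
    [-0.038,0.072,0,0,0,0],
    [-0.057,0.108,0,0,0,0],
    [-0.075,0.145,0,0,0,0],
    [-0.093,0.175,0,0,0,0],
  ],
)

```text
t: 6.25
tool_pos: [0.4169, -0.4572, 0.1969]
ee_rot: [180.0, 0.0, -0.0]
wrist_force: [0.2, -0.4, -0.9]
finger_gap: 0.0507
grasp_force: 63.0
```

Emit:
send_rows(
  series=[
    [-0.009,0.013,0,0,0,0],
    [-0.009,0.013,0,0,0,0],
    [-0.009,0.013,0,0,0,0],
    [-0.009,0.013,0,0,0,0],
    [-0.009,0.013,0,0,0,0],
  ],
)

```text
t: 6.67
tool_pos: [0.41, -0.4668, 0.197]
ee_rot: [-180.0, 0.0, 0.1]
wrist_force: [0.4, -0.7, -2.8]
finger_gap: 0.051
grasp_force: 44.9
```

```bash
python3 - <<'E'
from look import *
state()
C,im=look(dict(squeeze_c=.17,caddy=.0),"pics/w1.png"); 
for d in spotter.masks_of("wrist","caddy"): print(d["score"],ground(C,np.argwhere(d["region"])[:,::-1],.05).min(0),ground(C,np.argwhere(d["region"])[:,::-1],.05).max(0))
E
```

```text
{'t': 6.667, 'joints': [-54.217, 29.876, 80.03, 0.011, 70.122, 35.719], 'tool_pos': [0.41, -0.467, 0.197], 'ee_rot': [-179.971, 0.008, 0.06], 'finger_gap': 0.051, 'grasp_force': 44.919, 'wrist_force': [0.362, -0.652, -2.758]}
squeeze_c pt []
   mask 0.77 [ 0.38  -0.465] [0.129 0.078] 20.2 pca 2.2 [0.071 0.134] [ 0.384 -0.466]
caddy pt []
   mask 0.95 [ 0.455 -0.423] [0.27  0.208] 2.0 pca 161.1 [0.237 0.285] [ 0.484 -0.419]
   mask 0.32 [ 0.272 -0.468] [0.154 0.259] 74.8 pca 2.5 [0.142 0.266] [ 0.281 -0.465]
0.95 [ 0.34164326 -0.52118631] [ 0.57694161 -0.33796116]
0.32 [ 0.19139898 -0.53101073] [ 0.41807668 -0.40093172]
0.28 [ 0.3958287  -0.22185374] [ 0.45983914 -0.17781052]
```

View pics/w1.png

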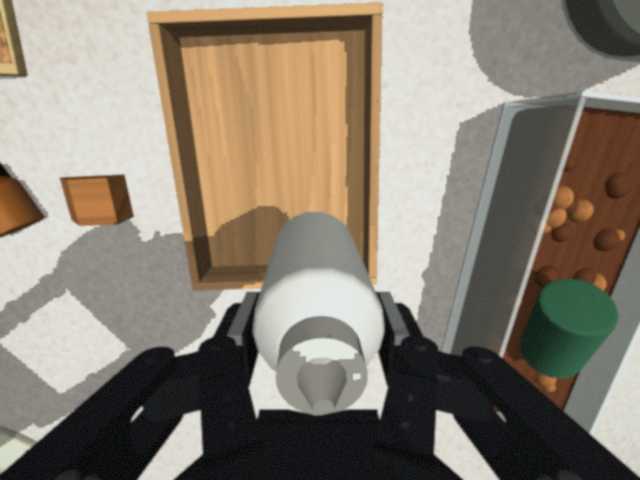

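Bottle is held upright above the caddy (rim (150,15)–(380,290)); chock at (97,200).

Emit:
send_rows(
  series=[
    [0,0,0.03,0,0,0],
    [0,0,0.06,0,0,0],
    [0,0,0.09,0,0,0],
    [0,0,0.11,0,0,0],
    [0,0,0.12,0,0,0],
  ],
)

```text
t: 7.38
tool_pos: [0.4087, -0.4666, 0.0745]
ee_rot: [-179.8, 0.1, -0.0]
wrist_force: [-2.2, 4.8, 27.3]
finger_gap: 0.0508
grasp_force: 69.4
```

Emit:
send_rows(
  series=[
    [0,0,0.001,0,0,0],
    [0,0,0.002,0,0,0],
    [0,0,0.002,0,0,0],
    [0,0,0.002,0,0,0],
    [0,0,0.002,0,0,0],
  ],
)

```text
t: 7.8
tool_pos: [0.4097, -0.4684, 0.076]
ee_rot: [179.9, -0.0, -0.0]
wrist_force: [-0.3, 0.6, -1.5]
finger_gap: 0.0506
grasp_force: 65.3
```

Emit:
send_rows(
  series=[
    [0,0,0,0,0,0],
    [0,0,0,0,0,0],
    [0,0,0,0,0,0],
    [0,0,0,0,0,0],
    [0,0,0,0,0,0],
  ],
  fingers=0,
)

```text
t: 8.22
tool_pos: [0.4094, -0.468, 0.0753]
ee_rot: [180.0, -0.0, -0.0]
wrist_force: [-0.4, 0.4, -0.0]
finger_gap: 0.0854
grasp_force: 0.0
```

Emit:
send_rows(
  series=[
    [0,0,-0.02,0,0,0],
    [0,0,-0.06,0,0,0],
    [0,0,-0.1,0,0,0],
    [0,0,-0.14,0,0,0],
    [0,0,-0.17,0,0,0],
  ],
)

```text
t: 8.63
tool_pos: [0.4096, -0.4682, 0.2487]
ee_rot: [179.9, -0.1, -0.0]
wrist_force: [0.5, -0.8, 0.2]
finger_gap: 0.0854
grasp_force: 0.0
```

Emit:
send_rows(
  series=[
    [0.015,-0.038,0,0,0,0],
    [0.029,-0.075,0,0,0,0],
    [0.043,-0.112,0,0,0,0],
    [0.057,-0.148,0,0,0,0],
    [0.065,-0.167,0,0,0,0],
  ],
)

```text
t: 9.05
tool_pos: [0.475, -0.2973, 0.2454]
ee_rot: [-179.9, -0.0, 0.1]
wrist_force: [0.7, -0.3, -0.4]
finger_gap: 0.0855
grasp_force: 0.0
```

Emit:
send_rows(
  series=[
    [0.015,-0.038,0,0,0,0],
    [0.029,-0.075,0,0,0,0],
    [0.043,-0.112,0,0,0,0],
    [0.057,-0.148,0,0,0,0],
    [0.065,-0.167,0,0,0,0],
  ],
)

```text
t: 9.47
tool_pos: [0.5402, -0.1303, 0.2453]
ee_rot: [-180.0, -0.0, 0.1]
wrist_force: [-0.0, 0.7, -1.0]
finger_gap: 0.0852
grasp_force: 0.0
```

Emit:
send_rows(
  series=[
    [0.015,-0.038,0,0,0,0.09],
    [0.029,-0.075,0,0,0,0.18],
    [0.043,-0.112,0,0,0,0.262],
    [0.057,-0.148,0,0,0,0.262],
    [0.065,-0.168,0,0,0,0.262],
  ],
)

```text
t: 9.88
tool_pos: [0.6053, 0.0378, 0.2452]
ee_rot: [-180.0, -0.0, -15.0]
wrist_force: [-0.7, -0.7, -0.5]
finger_gap: 0.0853
grasp_force: 0.0
```

```bash
python3 - <<'E'
from look import *
state()
look(dict(brush_c=.021,stop=.012,board=.012))
look(dict(squeeze_c=.058),c="scene")
look(dict(squeeze_c=.058),c="side")
E
```

```text
{'t': 9.883, 'joints': [-2.095, 26.034, 78.794, 0.044, 75.151, 102.855], 'tool_pos': [0.605, 0.038, 0.245], 'ee_rot': [-179.954, -0.011, -14.961], 'finger_gap': 0.085, 'grasp_force': 0.0, 'wrist_force': [-0.69, -0.675, -0.531]}
brush_c pt [(0.88, [0.6021, 0.0338]), (0.69, [0.4538, 0.2306])]
   mask 0.61 [0.605 0.031] [0.044 0.173] 77.0 pca 163.9 [0.041 0.191] [0.624 0.028]
stop pt [(0.93, [0.6116, 0.1159])]
board pt [(0.68, [0.6045, -0.0334])]
   mask 0.56 [ 0.599 -0.026] [0.354 0.145] 88.6 pca 88.7 [0.151 0.421] [ 0.606 -0.037]
squeeze_c pt [(0.94, [0.4058, -0.4652])]
   mask 0.66 [ 0.412 -0.467] [0.053 0.1  ] 67.5 pca 160.6 [0.056 0.104] [ 0.413 -0.467]
squeeze_c pt []
```

Emit:
send_rows(
  series=[
    [0,0.0044,0.04,0,0,0],
    [0,0.0044,0.08,0,0,0],
    [0,0.0044,0.12,0,0,0],
    [0,0.0044,0.15,0,0,0],
    [0,0.0044,0.17,0,0,0],
  ],
)

```text
t: 10.9
tool_pos: [0.6018, 0.0295, 0.0721]
ee_rot: [180.0, 0.2, -15.1]
wrist_force: [-0.3, 0.3, 0.7]
finger_gap: 0.0856
grasp_force: 0.0
```

Emit:
send_rows(
  series=[
    [0,0,0.02,0,0,0],
    [0,0,0.037,0,0,0],
    [0,0,0.05,0,0,0],
    [0,0,0.057,0,0,0],
    [0,0,0.058,0,0,0],
  ],
)

```text
t: 11.32
tool_pos: [0.6027, 0.0296, 0.016]
ee_rot: [180.0, 0.1, -15.0]
wrist_force: [-0.7, -0.4, 0.1]
finger_gap: 0.0856
grasp_force: 0.0
```

Emit:
send_rows(
  series=[
    [0,0,0,0,0,0],
    [0,0,0,0,0,0],
    [0,0,0,0,0,0],
    [0,0,0,0,0,0],
    [0,0,0,0,0,0],
  ],
  fingers=1,
)

```text
t: 11.73
tool_pos: [0.6037, 0.0298, 0.0178]
ee_rot: [-180.0, -0.1, -15.0]
wrist_force: [-0.4, -0.4, -0.7]
finger_gap: 0.0254
grasp_force: 0.0
```

Emit:
send_rows(
  series=[
    [0,0,0,0,0,0],
    [0,0,-0.01,0,0,0],
    [0,0,-0.04,0,0,0],
    [0,0,-0.08,0,0,0],
    [0,0,-0.11,0,0,0],
  ],
)

```text
t: 12.15
tool_pos: [0.6034, 0.0298, 0.13]
ee_rot: [-180.0, -0.0, -15.0]
wrist_force: [0.8, -0.2, -0.3]
finger_gap: 0.0206
grasp_force: 58.9
```

Emit:
send_rows(
  series=[
    [-0.002,0.03,-0.01,0,0,-0.08],
    [-0.005,0.065,-0.02,0,0,-0.16],
    [-0.008,0.1,-0.02,0,0,-0.24],
    [-0.01,0.13,-0.02,0,0,-0.297],
    [-0.0115,0.15,-0.02,0,0,-0.297],
  ],
)

```text
t: 12.57
tool_pos: [0.5524, -0.1144, 0.1482]
ee_rot: [180.0, -0.0, 2.2]
wrist_force: [0.1, 0.0, -1.1]
finger_gap: 0.0204
grasp_force: 59.0
```

Emit:
send_rows(
  series=[
    [-0.0128,0.034,0,0,0,0],
    [-0.0256,0.068,0,0,0,0],
    [-0.0384,0.102,0,0,0,0],
    [-0.046,0.122,0,0,0,0],
    [-0.0513,0.1363,0,0,0,0],
  ],
)

```text
t: 12.98
tool_pos: [0.5059, -0.2524, 0.1479]
ee_rot: [180.0, -0.0, 1.9]
wrist_force: [0.4, -0.0, -1.1]
finger_gap: 0.0204
grasp_force: 59.0
```

Emit:
send_rows(
  series=[
    [-0.0128,0.034,0,0,0,0],
    [-0.0256,0.068,0,0,0,0],
    [-0.0384,0.102,0,0,0,0],
    [-0.046,0.122,0,0,0,0],
    [-0.0513,0.1363,0,0,0,0],
  ],
)

```text
t: 13.4
tool_pos: [0.4593, -0.3903, 0.1478]
ee_rot: [180.0, -0.0, 1.9]
wrist_force: [-0.5, 0.6, 0.0]
finger_gap: 0.02
grasp_force: 59.0
```

```bash
python3 - <<'E'
from look import *
state()
C,im=look(dict(brush_c=.14),"pics/w2.png")
E
```

```text
{'t': 13.4, 'joints': [-46.027, 31.607, 85.835, -0.013, 62.517, 42.085], 'tool_pos': [0.459, -0.39, 0.148], 'ee_rot': [179.962, -0.018, 1.895], 'finger_gap': 0.02, 'grasp_force': 59.045, 'wrist_force': [-0.549, 0.649, 0.001]}
brush_c pt [(0.64, [0.4519, -0.3902])]
   mask 0.97 [ 0.465 -0.389] [0.164 0.05 ] 1.7 pca 1.8 [0.048 0.17 ] [ 0.489 -0.389]
```

View pics/w2.png

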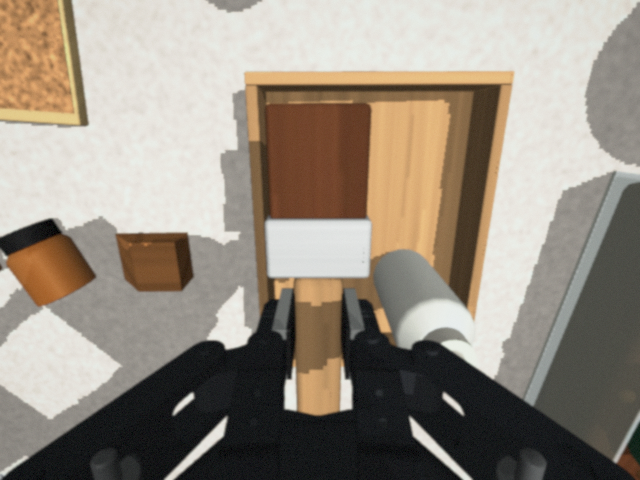

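Brush held square above the caddy, bristles toward (318,105), bottle standing at (425,300).

Emit:
send_rows(
  series=[
    [0,0,0.035,0,0,0],
    [0,0,0.07,0,0,0],
    [0,0,0.1,0,0,0],
    [0,0,0.12,0,0,0],
    [0,0,0.128,0,0,0],
  ],
)

```text
t: 13.97
tool_pos: [0.4597, -0.3855, 0.0165]
ee_rot: [-179.8, 0.2, 2.1]
wrist_force: [-1.3, 0.4, -1.2]
finger_gap: 0.0204
grasp_force: 59.1
```

Emit:
send_rows(
  series=[
    [0,0,0.003,0,0,0],
    [0,0,0.003,0,0,0],
    [0,0,0.003,0,0,0],
    [0,0,0.003,0,0,0],
    [0,0,0.003,0,0,0],
  ],
)

```text
t: 14.38
tool_pos: [0.4609, -0.3885, 0.0174]
ee_rot: [179.9, -0.1, 2.0]
wrist_force: [-0.3, -0.4, -0.9]
finger_gap: 0.0204
grasp_force: 59.1
```

Emit:
send_rows(
  series=[
    [0,0,0,0,0,0],
    [0,0,0,0,0,0],
    [0,0,0,0,0,0],
    [0,0,0,0,0,0],
    [0,0,0,0,0,0],
  ],
  fingers=0.6,
)

```text
t: 14.8
tool_pos: [0.4603, -0.3881, 0.0162]
ee_rot: [180.0, -0.0, 2.0]
wrist_force: [-0.6, -0.0, -0.3]
finger_gap: 0.0343
grasp_force: 0.0
```

Emit:
send_rows(
  series=[
    [0,0,-0.02,0,0,0],
    [0,0,-0.06,0,0,0],
    [0,0,-0.1,0,0,0],
    [0,0,-0.14,0,0,0],
    [0,0,-0.18,0,0,0],
  ],
)

```text
t: 15.22
tool_pos: [0.46, -0.3878, 0.1981]
ee_rot: [-180.0, 0.0, 2.0]
wrist_force: [1.2, 0.0, -0.5]
finger_gap: 0.0341
grasp_force: 0.0
```

Emit:
send_rows(
  series=[
    [0.001,-0.03,-0.02,0,0,-0.12],
    [0.002,-0.06,-0.04,0,0,-0.24],
    [0.003,-0.09,-0.05,0,0,-0.36],
    [0.004,-0.12,-0.05,0,0,-0.48],
    [0.0045,-0.13,-0.05,0,0,-0.6],
  ],
  fingers=0,
)

```text
t: 15.63
tool_pos: [0.4599, -0.2547, 0.2471]
ee_rot: [180.0, -0.0, 36.8]
wrist_force: [0.5, 0.2, 0.4]
finger_gap: 0.0858
grasp_force: 0.0
```

Emit:
send_rows(
  series=[
    [0.02,-0.026,-0.02,0,0,-0.12],
    [0.04,-0.052,-0.04,0,0,-0.24],
    [0.058,-0.079,-0.05,0,0,-0.36],
    [0.07,-0.095,-0.05,0,0,-0.48],
    [0.077,-0.1047,-0.05,0,0,-0.6],
  ],
)

```text
t: 16.05
tool_pos: [0.4601, -0.1259, 0.297]
ee_rot: [179.9, -0.0, 71.2]
wrist_force: [-0.0, -0.4, 0.4]
finger_gap: 0.0853
grasp_force: 0.0
```

Emit:
send_rows(
  series=[
    [0.03,-0.01,-0.01,0,0,-0.12],
    [0.06,-0.021,-0.02,0,0,-0.24],
    [0.09,-0.031,-0.03,0,0,-0.336],
    [0.11,-0.039,-0.03,0,0,-0.336],
    [0.1228,-0.0428,-0.03,0,0,-0.336],
  ],
)

```text
t: 16.47
tool_pos: [0.46, 0.0042, 0.3268]
ee_rot: [179.9, -0.0, 90.1]
wrist_force: [0.2, -0.0, 0.7]
finger_gap: 0.0852
grasp_force: 0.0
```

```bash
cat >> h.py <<'E'
def jars(c="wrist",amber=((3,120,40),(20,255,255)),png=None):
    """amber bodies by colour -> (pixel, ground xy of blob centre at z .03, PCA yaw)"""
    C=cam(c); im=read_camera(c)
    if png: cv2.imwrite(png,im)
    m=cv2.inRange(cv2.cvtColor(im,cv2.COLOR_BGR2HSV),*map(np.array,amber))
    m=cv2.morphologyEx(m,cv2.MORPH_OPEN,np.ones((5,5)))
    n,lab,st,ce=cv2.connectedComponentsWithStats(m)
    for i in range(1,n):
        if st[i,4]>250:
            r=cv2.minAreaRect(ground(C,np.argwhere(lab==i)[:,::-1],.035).astype(np.float32))
            print(ce[i].round(),st[i,4],"xy",np.round(r[0],3),np.round(r[1],3),round(r[2],1))
E
python3 - <<'E'
from h import *
state(); jars(png="pics/w3.png")
from look import *
look(dict(brush_c=.017,squeeze_c=.058),c="scene")
E
```

```text
{'t': 16.467, 'joints': [-6.945, 9.437, 90.619, 0.025, 79.888, -7.077], 'tool_pos': [0.46, 0.004, 0.327], 'ee_rot': [179.941, -0.018, 90.128], 'finger_gap': 0.085, 'grasp_force': 0.0, 'wrist_force': [0.191, -0.028, 0.689]}
[303.   4.] 260 xy [0.441 0.216] [0.033 0.01 ] 0.0
[599.  41.] 1566 xy [0.779 0.18 ] [0.044 0.043] 51.6
[283.  59.] 1754 xy [0.417 0.162] [0.045 0.048] 85.9
[426. 193.] 18888 xy [ 0.607 -0.023] [0.323 0.134] 88.0
[296. 137.] 1378 xy [0.431 0.076] [0.048 0.044] 19.2
[627. 178.] 1581 xy [0.85  0.027] [0.038 0.094] 16.5
[283. 199.] 1180 xy [ 0.411 -0.002] [0.049 0.044] 24.6
[294. 254.] 1045 xy [ 0.425 -0.079] [0.048 0.045] 12.3
[575. 271.] 820 xy [ 0.819 -0.105] [0.043 0.042] 22.8
[292. 328.] 2090 xy [ 0.421 -0.2  ] [0.051 0.137] 7.7
brush_c pt [(0.74, [0.4564, -0.3854]), (0.46, [0.4803, 0.4207])]
   mask 0.94 [ 0.465 -0.385] [0.043 0.17 ] 87.7 pca 1.8 [0.041 0.191] [ 0.479 -0.388]
   mask 0.52 [ 0.425 -0.248] [0.059 0.067] 2.9 pca 91.1 [0.065 0.074] [ 0.426 -0.249]
squeeze_c pt [(0.68, [0.4078, -0.4624]), (0.47, [0.7776, -0.1717])]
   mask 0.74 [ 0.412 -0.468] [0.054 0.1  ] 67.5 pca 160.8 [0.056 0.104] [ 0.414 -0.467]
```

View pics/w3.png

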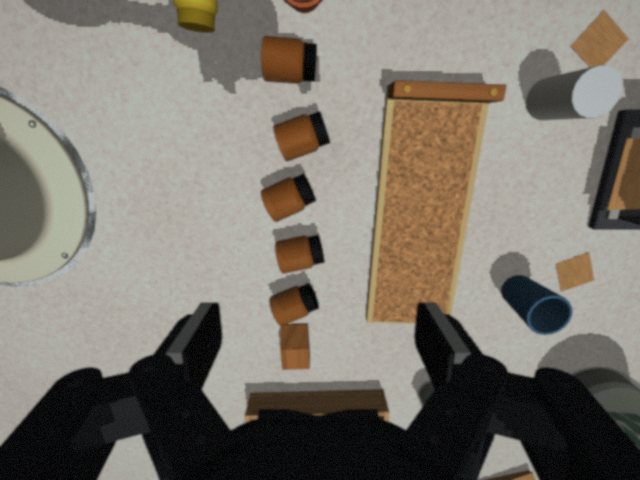

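View shows the five jars (J1 (288,60) … J5 (295,303)), chock (295,345), empty board with stop at top (390–505, 92); brush and bottle are in the caddy by the scene camera.

```bash
python3 - <<'E'
from h import *
C=cam("wrist")
for a,b in [((263,59),(316,62)),((277,142),(327,128)),((266,207),(312,188)),((279,257),(322,248)),((273,309),(317,295))]:
    p=ground(C,[a,b],.026); d=p[1]-p[0]; print("jar",p.mean(0).round(3),np.degrees(np.arctan2(d[1],d[0])).round(1),np.hypot(*d).round(3))
p=ground(C,[(369,321),(450,323),(389,99),(487,100)],.012);print(p.round(3).tolist())
d=p[2:].mean(0)-p[:2].mean(0);print(np.degrees(np.arctan2(-d[0],d[1])),np.hypot(*d),p.mean(0))
E
```

```text
jar [0.425 0.159] -3.0 0.063
jar [0.438 0.075] 14.8 0.065
jar [ 0.419 -0.005] 22.3 0.067
jar [ 0.433 -0.083] 12.4 0.062
jar [ 0.423 -0.16 ] 19.4 0.069
[[0.537, -0.201], [0.663, -0.205], [0.548, 0.118], [0.671, 0.117]]
-1.7077581988141588 0.3205751982144209 [ 0.60451704 -0.04291507]
```

Emit:
send_rows(
  series=[
    [0.035,-0.008,0.015,0,0,0.07],
    [0.07,-0.017,0.03,0,0,0.07],
    [0.105,-0.025,0.05,0,0,0.07],
    [0.14,-0.033,0.07,0,0,0.07],
    [0.155,-0.035,0.09,0,0,0.07],
  ],
)

```text
t: 17.18
tool_pos: [0.4243, 0.1591, 0.2354]
ee_rot: [180.0, -0.0, 86.0]
wrist_force: [0.4, -0.6, 0.3]
finger_gap: 0.0852
grasp_force: 0.0
```

```bash
cat > j.py <<'E'
from h import *
import sys
# refine: nearest amber+black blob to a given xy -> tool-frame correction
def refine(x,y,png=None):
    o=arm.get_obs(); C=cam("wrist"); im=read_camera("wrist")
    if png: cv2.imwrite(png,im)
    best=[]
    for d in spotter.masks_of("wrist","jar1"):
        r=cv2.minAreaRect(ground(C,np.argwhere(d["region"])[:,::-1],.026).astype(np.float32))
        if np.hypot(r[0][0]-x,r[0][1]-y)<.06:
            b=cv2.boxPoints(r); e=[b[1]-b[0],b[2]-b[1]]; L=max(e,key=lambda v:np.hypot(*v)); a=(np.degrees(np.arctan2(L[1],L[0]))+90)%180-90
            print(round(d["score"],2),np.round(r[0],4),np.round(r[1],3),"axis yaw",round(a,1))
    for d in spotter.landmark_of("wrist","jar1_c"): 
        p=ground(C,d["centre"],.024)[0]
        if np.hypot(*(p-[x,y]))<.08: print("pt",round(d["score"],2),p.round(4))
    print("tool",o["tool_pos"].round(4),o["ee_rot"].round(1))
def delta(x,y,z,yaw):
    o=arm.get_obs(); w=np.array([x,y,z])-o["tool_pos"]; a=np.radians(o["ee_rot"][2]); c,s=np.cos(a),np.sin(a)
    print("delta",np.round([w[0]*c+w[1]*s,w[0]*s-w[1]*c,-w[2]],4),"turn",round(float(np.radians((o["ee_rot"][2]-yaw+180)%360-180)),3))
if __name__=="__main__": refine(*map(float,sys.argv[1:3]))
E
python3 j.py .425 .159
```

```text
Traceback (most recent call last):
  File "j.py", line 20, in <module>
    if __name__=="__main__": refine(*map(float,sys.argv[1:3]))
                             ~~~~~~^^^^^^^^^^^^^^^^^^^^^^^^^^^
  File "j.py", line 8, in refine
    for d in spotter.masks_of("wrist","jar1"):
             ~~~~~~~~~~~~~~~~^^^^^^^^^^^^^^^^
ValueError: it knows: board, brush, caddy, candle, chock, chock_toe, corkjar, jar1, jar2, jar3, jar4, jar5, mug, phial, pot, squeeze, stop, trough
```

```bash
sed -i 's/"wrist","jar1")/"wrist","jar1_c")/' j.py; python3 j.py .425 .159
```

```text
0.58 [0.423  0.1621] [0.047 0.065] axis yaw -6.4
pt 0.67 [0.4286 0.1622]
tool [0.423  0.1596 0.2321] [-179.8    0.    86. ]
```

Emit:
send_rows(
  series=[
    [0.002,0,0.04,0,0,0.02],
    [0.002,0,0.08,0,0,0.02],
    [0.002,0,0.12,0,0,0.02],
    [0.002,0,0.15,0,0,0.02],
    [0.002,0,0.17,0,0,0.02],
  ],
)

```text
t: 17.8
tool_pos: [0.4259, 0.1574, 0.0645]
ee_rot: [-180.0, 0.0, 84.7]
wrist_force: [0.0, -0.2, -0.6]
finger_gap: 0.0855
grasp_force: 0.0
```

Emit:
send_rows(
  series=[
    [0,0,0.02,0,0,0],
    [0,0,0.037,0,0,0],
    [0,0,0.05,0,0,0],
    [0,0,0.058,0,0,0],
    [0,0,0.06,0,0,0],
  ],
)

```text
t: 18.22
tool_pos: [0.4262, 0.158, 0.0057]
ee_rot: [-180.0, 0.0, 84.7]
wrist_force: [0.3, 0.4, 0.2]
finger_gap: 0.0852
grasp_force: 0.0
```

Emit:
send_rows(
  series=[
    [0,0,0,0,0,0],
    [0,0,0,0,0,0],
    [0,0,0,0,0,0],
    [0,0,0,0,0,0],
    [0,0,0,0,0,0],
  ],
  fingers=1,
)

```text
t: 18.63
tool_pos: [0.4262, 0.1589, 0.0073]
ee_rot: [179.9, -0.0, 84.9]
wrist_force: [0.2, -5.2, 5.7]
finger_gap: 0.0615
grasp_force: 63.4
```

Emit:
send_rows(
  series=[
    [0,0,-0.015,0,0,0],
    [0,0,-0.04,0,0,0],
    [0,0,-0.07,0,0,0],
    [0,0,-0.1,0,0,0],
    [0,0,-0.115,0,0,0],
  ],
)

```text
t: 19.05
tool_pos: [0.4264, 0.1592, 0.125]
ee_rot: [179.8, -0.1, 84.8]
wrist_force: [0.8, 0.7, -1.2]
finger_gap: 0.061
grasp_force: 65.9
```

Emit:
send_rows(
  series=[
    [-0.01,0.035,0,0,0,-0.03],
    [-0.022,0.075,0,0,0,-0.061],
    [-0.033,0.115,0,0,0,-0.061],
    [-0.044,0.153,0,0,0,-0.061],
    [-0.0541,0.1887,0,0,0,-0.061],
  ],
)

```text
t: 19.47
tool_pos: [0.6106, 0.0869, 0.1225]
ee_rot: [179.9, -0.0, 88.3]
wrist_force: [-0.1, 0.5, -1.1]
finger_gap: 0.0615
grasp_force: 65.9
```

```bash
python3 - <<'E'
from look import *
look(dict(stop=.012,jar1_c=.13),"pics/w4.png"); from j import delta; delta(.609,.088,.021,88.3); state()
E
```

```text
stop pt [(0.76, [0.6099, 0.1212])]
jar1_c pt [(0.96, [0.6085, 0.0838])]
   mask 0.66 [0.607 0.081] [0.062 0.079] 89.9 pca 3.0 [0.067 0.086] [0.606 0.082]
delta [4.000e-04 1.000e-04 1.007e-01] turn -0.0
{'t': 19.667, 'joints': [2.625, 34.301, 85.343, 0.002, 60.324, 4.343], 'tool_pos': [0.609, 0.088, 0.122], 'ee_rot': [179.969, -0.004, 88.282], 'finger_gap': 0.062, 'grasp_force': 65.923, 'wrist_force': [-0.223, -0.591, -1.178]}
```

View pics/w4.png

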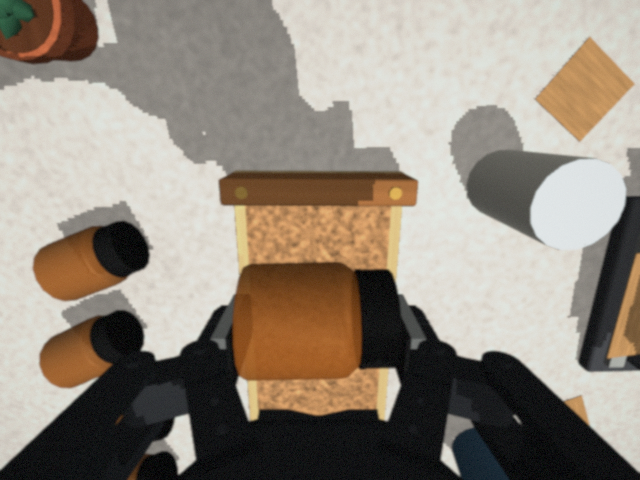

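Jar 1 is held square over the board, stop at (320,188), jar at (318,320).

Emit:
send_rows(
  series=[
    [0,0,0.03,0,0,0],
    [0,0,0.06,0,0,0],
    [0,0,0.085,0,0,0],
    [0,0,0.098,0,0,0],
    [0,0,0.101,0,0,0],
  ],
)

```text
t: 20.08
tool_pos: [0.6058, 0.0886, 0.0192]
ee_rot: [-179.8, 0.0, 88.4]
wrist_force: [-12.0, -1.2, 27.6]
finger_gap: 0.0615
grasp_force: 69.1
```

Emit:
send_rows(
  series=[
    [0,0,0,0,0,0],
    [0.002,0,0,0,0,0],
    [0.003,0,0,0,0,0],
    [0.004,0,0,0,0,0],
    [0.004,0,0,0,0,0],
  ],
)

```text
t: 20.5
tool_pos: [0.6083, 0.0917, 0.021]
ee_rot: [180.0, 0.1, 88.4]
wrist_force: [-3.1, -8.9, 3.3]
finger_gap: 0.0616
grasp_force: 66.7
```

Emit:
send_rows(
  series=[
    [0,0,0,0,0,0],
    [0,0,0,0,0,0],
    [0,0,0,0,0,0],
    [0,0,0,0,0,0],
    [0,0,0,0,0,0],
  ],
  fingers=0,
)

```text
t: 20.92
tool_pos: [0.6087, 0.0923, 0.0203]
ee_rot: [180.0, -0.0, 88.3]
wrist_force: [-1.3, -0.2, -0.2]
finger_gap: 0.0849
grasp_force: 0.0
```

Emit:
send_rows(
  series=[
    [0,0,-0.02,0,0,0],
    [0,0,-0.06,0,0,0],
    [0,0,-0.1,0,0,0],
    [0,0,-0.14,0,0,0],
    [0,0,-0.18,0,0,0],
  ],
)

```text
t: 21.33
tool_pos: [0.6082, 0.0922, 0.2022]
ee_rot: [-180.0, -0.0, 88.3]
wrist_force: [1.0, 0.0, -0.0]
finger_gap: 0.0853
grasp_force: 0.0
```

```bash
python3 - <<'E'
from look import *
look(dict(stop=.012,jar1_c=.036)); from j import delta; delta(.438,.075,.22,104.8)
E
```

```text
stop pt [(0.63, [0.6115, 0.1228])]
jar1_c pt [(0.68, [0.6077, 0.0927])]
   mask 0.79 [0.352 0.222] [0.061 0.016] 71.9 pca 75.1 [0.017 0.066] [0.35  0.221]
   mask 0.78 [0.605 0.093] [0.048 0.066] 88.3 pca 1.6 [0.053 0.074] [0.604 0.094]
delta [-0.0222 -0.1705 -0.0186] turn -0.287
```

Emit:
send_rows(
  series=[
    [-0.005,-0.035,0,0,0,-0.1],
    [-0.01,-0.075,0,0,0,-0.2],
    [-0.015,-0.113,0,0,0,-0.287],
    [-0.02,-0.15,0,0,0,-0.287],
    [-0.022,-0.17,0,0,0,-0.287],
  ],
)

```text
t: 21.95
tool_pos: [0.4327, 0.0748, 0.1985]
ee_rot: [-179.7, -0.1, 104.8]
wrist_force: [0.3, 1.1, -1.0]
finger_gap: 0.0855
grasp_force: 0.0
```

```bash
python3 j.py .438 .075
```

```text
tool [0.4327 0.0748 0.1985] [-1.797e+02 -1.000e-01  1.048e+02]
```

```bash
python3 - <<'E'
from h import *
state(); jars(png="pics/w5.png"); from j import delta; delta(.438,.075,.22,104.8)
E
```

```text
{'t': 22.1, 'joints': [2.02, 16.178, 104.007, 0.002, 59.971, -12.763], 'tool_pos': [0.436, 0.075, 0.199], 'ee_rot': [-179.849, -0.036, 104.782], 'finger_gap': 0.085, 'grasp_force': 0.0, 'wrist_force': [0.907, 0.075, -0.013]}
[380.  35.] 2590 xy [0.444 0.236] [0.059 0.046] 14.6
[459. 290.] 18434 xy [ 0.609 -0.005] [0.283 0.141] 88.0
[315. 215.] 2333 xy [0.43  0.077] [0.048 0.046] 19.1
[277. 283.] 2029 xy [ 0.41  -0.001] [0.05  0.049] 23.4
[274. 349.] 1865 xy [ 0.424 -0.076] [0.048 0.055] 11.6
[248. 402.] 1459 xy [ 0.412 -0.157] [0.048 0.063] 14.7
delta [-0.0002  0.0004 -0.0205] turn -0.0
```

View pics/w5.png

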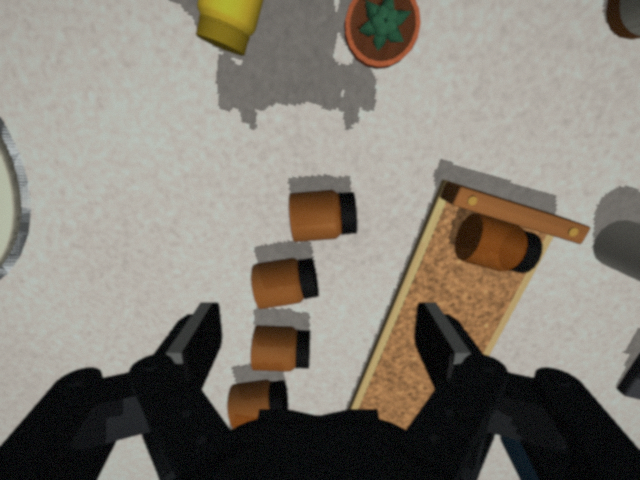

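Jar 2 lies at (323,214) nearly aligned with the tool; jar 1 rests against the stop (498,243); others undisturbed.

Emit:
send_rows(
  series=[
    [0.002,0,0.04,0,0,-0.02],
    [0.002,0,0.08,0,0,-0.02],
    [0.002,0,0.11,0,0,-0.02],
    [0.002,0,0.135,0,0,-0.02],
    [0.002,0,0.15,0,0,-0.02],
  ],
)

```text
t: 22.57
tool_pos: [0.4373, 0.077, 0.047]
ee_rot: [-179.8, -0.0, 105.9]
wrist_force: [0.3, 0.5, 0.2]
finger_gap: 0.0852
grasp_force: 0.0
```

Emit:
send_rows(
  series=[
    [0,0,0.015,0,0,0],
    [0,0,0.028,0,0,0],
    [0,0,0.037,0,0,0],
    [0,0,0.041,0,0,0],
    [0,0,0.042,0,0,0],
  ],
)

```text
t: 22.98
tool_pos: [0.4376, 0.077, 0.0073]
ee_rot: [-179.9, -0.0, 105.9]
wrist_force: [-0.4, -0.3, 0.2]
finger_gap: 0.0855
grasp_force: 0.0
```

Emit:
send_rows(
  series=[
    [0,0,0,0,0,0],
    [0,0,0,0,0,0],
    [0,0,0,0,0,0],
    [0,0,0,0,0,0],
    [0,0,0,0,0,0],
  ],
  fingers=1,
)

```text
t: 23.4
tool_pos: [0.4379, 0.077, 0.009]
ee_rot: [179.9, 0.0, 105.9]
wrist_force: [-0.8, -1.0, 6.1]
finger_gap: 0.0616
grasp_force: 62.9
```

Emit:
send_rows(
  series=[
    [0,0,-0.01,0,0,0],
    [0,0,-0.035,0,0,0],
    [0,0,-0.07,0,0,0],
    [0,0,-0.1,0,0,0],
    [0,0,-0.11,0,0,0],
  ],
)

```text
t: 23.82
tool_pos: [0.4389, 0.0772, 0.1223]
ee_rot: [179.7, 0.1, 105.9]
wrist_force: [0.9, -0.4, -1.3]
finger_gap: 0.0615
grasp_force: 65.1
```

```bash
python3 -c "
from j import *
delta(.607,.038,.12,88.3);state()"
```

```text
delta [-0.0838  0.1508  0.0023] turn 0.308
{'t': 23.817, 'joints': [2.282, 23.355, 109.22, 0.002, 47.12, -13.655], 'tool_pos': [0.439, 0.077, 0.122], 'ee_rot': [179.703, 0.07, 105.935], 'finger_gap': 0.061, 'grasp_force': 65.067, 'wrist_force': [0.923, -0.413, -1.297]}
```

Emit:
send_rows(
  series=[
    [-0.016,0.03,0,0,0,0.1],
    [-0.034,0.062,0,0,0,0.2],
    [-0.051,0.093,0,0,0,0.308],
    [-0.068,0.123,0,0,0,0.308],
    [-0.0838,0.1508,0,0,0,0.308],
  ],
)

```text
t: 24.23
tool_pos: [0.6075, 0.0373, 0.1192]
ee_rot: [179.9, 0.0, 88.2]
wrist_force: [-1.1, 0.9, -2.6]
finger_gap: 0.0615
grasp_force: 65.2
```

```bash
python3 - <<'E'
from look import *
read_camera("wrist")
C,im=look(dict(jar1_c=.13)); print(ground(C,[d["centre"] for d in spotter.landmark_of("wrist","jar1_c")],.036).round(4).tolist()); from j import delta; delta(.607,.038,.023,88.3); state()
E
```

```text
jar1_c pt [(0.86, [0.61, 0.103])]
   mask 0.66 [0.608 0.103] [0.029 0.04 ] 88.1 pca 179.4 [0.031 0.045] [0.608 0.104]
[[0.6081, 0.094]]
delta [0.0001 0.0022 0.0954] turn -0.0
{'t': 24.483, 'joints': [-2.059, 33.951, 86.824, 0.006, 59.262, -0.34], 'tool_pos': [0.605, 0.038, 0.118], 'ee_rot': [-179.963, -0.005, 88.278], 'finger_gap': 0.061, 'grasp_force': 65.184, 'wrist_force': [-0.806, 0.272, -0.7]}
```

Emit:
send_rows(
  series=[
    [0,0,0.03,0,0,0],
    [0,0,0.06,0,0,0],
    [0,0,0.08,0,0,0],
    [0,0,0.09,0,0,0],
    [0,0,0.0935,0,0,0],
  ],
)

```text
t: 24.9
tool_pos: [0.6039, 0.0381, 0.0236]
ee_rot: [-179.8, -0.0, 88.3]
wrist_force: [0.5, 0.2, -1.5]
finger_gap: 0.0613
grasp_force: 65.3
```

Emit:
send_rows(
  series=[
    [0.002,0,0,0,0,0],
    [0.004,0,0,0,0,0],
    [0.005,0,0,0,0,0],
    [0.006,0,0,0,0,0],
    [0.006,0,0,0,0,0],
  ],
)

```text
t: 25.32
tool_pos: [0.6062, 0.0441, 0.0255]
ee_rot: [179.9, -0.0, 88.3]
wrist_force: [0.3, -0.7, -0.2]
finger_gap: 0.0611
grasp_force: 65.3
```

Emit:
send_rows(
  series=[
    [0.001,0,0,0,0,0],
    [0.002,0,0,0,0,0],
    [0.002,0,0,0,0,0],
  ],
)

```text
t: 25.57
tool_pos: [0.6059, 0.046, 0.0248]
ee_rot: [180.0, -0.0, 88.3]
wrist_force: [-0.0, 0.1, -0.6]
finger_gap: 0.0615
grasp_force: 65.3
```

Emit:
send_rows(
  series=[
    [0,0,0.002,0,0,0],
    [0.001,0,0.003,0,0,0],
    [0.001,0,0.003,0,0,0],
  ],
)

```text
t: 25.82
tool_pos: [0.6057, 0.0467, 0.0214]
ee_rot: [-180.0, 0.0, 88.3]
wrist_force: [-0.6, -2.2, -1.2]
finger_gap: 0.0615
grasp_force: 65.3
```

Emit:
send_rows(
  series=[
    [0.001,0,0,0,0,0],
    [0.002,0,0,0,0,0],
    [0.002,0,0,0,0,0],
  ],
)

```text
t: 26.07
tool_pos: [0.6058, 0.0472, 0.0216]
ee_rot: [-180.0, 0.1, 88.3]
wrist_force: [-0.6, -16.8, -1.2]
finger_gap: 0.0615
grasp_force: 64.8
```

Emit:
send_rows(
  series=[
    [-0.001,0,0.001,0,0,0],
    [-0.001,0,0.001,0,0,0],
  ],
)

```text
t: 26.23
tool_pos: [0.6059, 0.047, 0.0211]
ee_rot: [180.0, 0.0, 88.3]
wrist_force: [-2.6, -8.2, 7.8]
finger_gap: 0.0616
grasp_force: 66.0
```

Emit:
send_rows(
  series=[
    [0,0,0,0,0,0],
    [0,0,0,0,0,0],
    [0,0,0,0,0,0],
    [0,0,0,0,0,0],
    [0,0,0,0,0,0],
  ],
  fingers=0,
)

```text
t: 26.65
tool_pos: [0.6058, 0.048, 0.0206]
ee_rot: [-180.0, -0.0, 88.3]
wrist_force: [0.3, 0.2, 0.3]
finger_gap: 0.0855
grasp_force: 0.0
```

Emit:
send_rows(
  series=[
    [0,0,-0.02,0,0,0],
    [0,0,-0.06,0,0,0],
    [0,0,-0.1,0,0,0],
    [0,0,-0.14,0,0,0],
    [0,0,-0.18,0,0,0],
  ],
)

```text
t: 27.07
tool_pos: [0.6054, 0.0479, 0.2026]
ee_rot: [-180.0, -0.0, 88.3]
wrist_force: [1.9, -0.3, 0.0]
finger_gap: 0.0856
grasp_force: 0.0
```

```bash
python3 - <<'E'
from look import *
read_camera("wrist");look(dict(stop=.012,jar1_c=.036)); from j import delta; delta(.419,-.004,.20,111.5)
E
```

```text
stop pt [(0.6, [0.6101, 0.1219])]
jar1_c pt [(0.61, [0.6094, 0.0951])]
   mask 0.89 [0.355 0.212] [0.046 0.006] 72.0 pca 74.0 [0.006 0.046] [0.353 0.209]
   mask 0.84 [0.606 0.095] [0.048 0.066] 88.2 pca 179.0 [0.053 0.074] [0.604 0.095]
delta [-0.0575 -0.1848  0.0004] turn -0.405
```

Emit:
send_rows(
  series=[
    [-0.011,-0.037,0,0,0,-0.1],
    [-0.023,-0.074,0,0,0,-0.2],
    [-0.035,-0.112,0,0,0,-0.3],
    [-0.047,-0.15,0,0,0,-0.405],
    [-0.0575,-0.1848,0,0,0,-0.405],
  ],
)

```text
t: 27.73
tool_pos: [0.4161, -0.0042, 0.1991]
ee_rot: [-179.8, -0.1, 111.9]
wrist_force: [1.0, -1.3, 1.0]
finger_gap: 0.0855
grasp_force: 0.0
```

```bash
python3 - <<'E'
from h import *
read_camera("wrist"); state(); jars(png="pics/w6.png"); from j import *; refine(.419,-.004)
E
```

```text
{'t': 27.783, 'joints': [-8.968, 13.857, 107.843, -0.048, 58.856, -30.58], 'tool_pos': [0.409, -0.004, 0.198], 'ee_rot': [-179.501, -0.248, 111.636], 'finger_gap': 0.085, 'grasp_force': 0.0, 'wrist_force': [-6.688, 3.296, -1.558]}
[523. 236.] 21087 xy [0.604 0.031] [0.216 0.133] 88.0
[325. 218.] 2310 xy [ 0.412 -0.001] [0.048 0.045] 23.6
[309. 292.] 2010 xy [ 0.426 -0.078] [0.048 0.049] 12.6
[404. 378.] 3279 xy [ 0.566 -0.126] [0.109 0.066] 88.2
[265. 372.] 3546 xy [ 0.42  -0.196] [0.053 0.14 ] 7.2
[618. 413.] 393 xy [ 0.804 -0.095] [0.029 0.032] 22.5
tool [ 0.4128 -0.0043  0.199 ] [-179.6   -0.2  111.5]
```

View pics/w6.png

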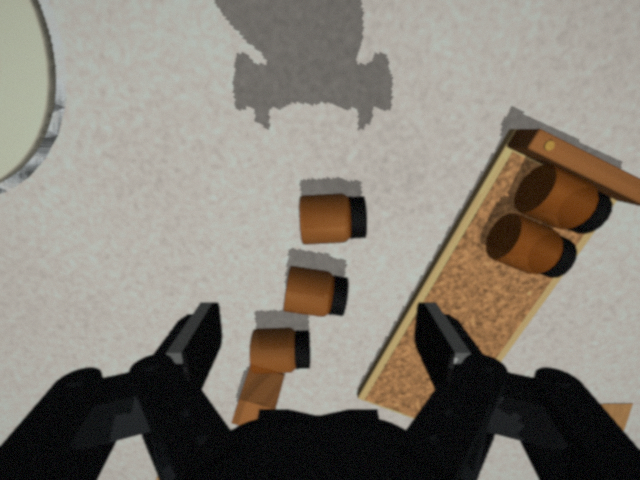

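Jars 1–2 are in the row by the stop; jar 3 at (333,218) is aligned with the tool; two jars and the chock remain below.

Emit:
send_rows(
  series=[
    [0.003,0.001,0.04,0,0,-0.025],
    [0.003,0.001,0.08,0,0,-0.025],
    [0.003,0.001,0.11,0,0,-0.025],
    [0.003,0.001,0.135,0,0,-0.025],
    [0.003,0.001,0.15,0,0,-0.025],
  ],
)

```text
t: 28.4
tool_pos: [0.419, -0.0005, 0.0476]
ee_rot: [-179.9, -0.1, 112.9]
wrist_force: [0.2, 0.3, -0.7]
finger_gap: 0.0853
grasp_force: 0.0
```

Emit:
send_rows(
  series=[
    [0,0,0.015,0,0,0],
    [0,0,0.028,0,0,0],
    [0,0,0.037,0,0,0],
    [0,0,0.041,0,0,0],
    [0,0,0.042,0,0,0],
  ],
)

```text
t: 28.82
tool_pos: [0.4194, -0.0007, 0.0074]
ee_rot: [-179.9, -0.0, 112.9]
wrist_force: [0.5, -0.7, -0.1]
finger_gap: 0.0858
grasp_force: 0.0
```

Emit:
send_rows(
  series=[
    [0,0,0,0,0,0],
    [0,0,0,0,0,0],
    [0,0,0,0,0,0],
    [0,0,0,0,0,0],
    [0,0,0,0,0,0],
  ],
  fingers=1,
)

```text
t: 29.23
tool_pos: [0.4196, -0.001, 0.0092]
ee_rot: [179.9, 0.0, 112.9]
wrist_force: [-1.3, 0.9, 8.4]
finger_gap: 0.0613
grasp_force: 64.6
```

Emit:
send_rows(
  series=[
    [0,0,-0.01,0,0,0],
    [0,0,-0.035,0,0,0],
    [0,0,-0.07,0,0,0],
    [0,0,-0.1,0,0,0],
    [0,0,-0.11,0,0,0],
  ],
)

```text
t: 29.65
tool_pos: [0.4205, -0.0011, 0.1224]
ee_rot: [179.8, 0.1, 112.9]
wrist_force: [1.0, 0.5, -1.3]
finger_gap: 0.0612
grasp_force: 65.5
```

```bash
python3 -c "
from j import *
read_camera('wrist');delta(.606,-.011,.12,88.3);state()"
```

```text
delta [-0.0812  0.1667  0.0025] turn 0.43
{'t': 29.7, 'joints': [-8.295, 21.826, 112.468, 0.002, 45.373, -31.22], 'tool_pos': [0.421, -0.001, 0.122], 'ee_rot': [179.715, 0.171, 112.923], 'finger_gap': 0.061, 'grasp_force': 65.445, 'wrist_force': [1.932, 0.867, 1.342]}
```

Emit:
send_rows(
  series=[
    [-0.016,0.033,0,0,0,0.1],
    [-0.033,0.068,0,0,0,0.2],
    [-0.05,0.102,0,0,0,0.3],
    [-0.066,0.136,0,0,0,0.43],
    [-0.0812,0.1667,0,0,0,0.43],
  ],
)

```text
t: 30.12
tool_pos: [0.6063, -0.0108, 0.1182]
ee_rot: [180.0, -0.0, 87.8]
wrist_force: [0.1, -0.1, -1.9]
finger_gap: 0.0614
grasp_force: 65.6
```

Emit:
send_rows(
  series=[
    [0,0,0,0,0,0],
    [0,0,0,0,0,0],
    [0,0,0.02,0,0,0],
    [0,0,0.04,0,0,0],
    [0,0,0.05,0,0,0],
  ],
)

```text
t: 30.53
tool_pos: [0.6021, -0.0106, 0.0665]
ee_rot: [-179.8, -0.0, 88.3]
wrist_force: [-0.9, -0.1, -1.4]
finger_gap: 0.0616
grasp_force: 65.7
```

Emit:
send_rows(
  series=[
    [0,0,0.02,0,0,0],
    [0,0,0.035,0,0,0],
    [0,0,0.042,0,0,0],
    [0,0,0.045,0,0,0],
    [0,0,0.045,0,0,0],
  ],
)

```text
t: 30.95
tool_pos: [0.6038, -0.0108, 0.0235]
ee_rot: [-179.9, -0.0, 88.3]
wrist_force: [0.1, 0.4, -0.2]
finger_gap: 0.0613
grasp_force: 65.7
```

Emit:
send_rows(
  series=[
    [0.003,0,0,0,0,0],
    [0.005,0,0.001,0,0,0],
    [0.007,0,0.002,0,0,0],
    [0.008,0,0.002,0,0,0],
    [0.008,0,0.002,0,0,0],
  ],
)

```text
t: 31.37
tool_pos: [0.6048, -0.0025, 0.022]
ee_rot: [180.0, -0.0, 88.3]
wrist_force: [0.7, 0.5, -1.6]
finger_gap: 0.0615
grasp_force: 65.7
```

Emit:
send_rows(
  series=[
    [0.001,0,0,0,0,0],
    [0.002,0,0,0,0,0],
    [0.003,0,0,0,0,0],
    [0.003,0,0,0,0,0],
  ],
)

```text
t: 31.7
tool_pos: [0.6047, -0.0004, 0.0218]
ee_rot: [-180.0, 0.1, 88.3]
wrist_force: [-0.4, -6.7, -0.1]
finger_gap: 0.0609
grasp_force: 65.8
```

Contact. Push 1 mm more, release.

Emit:
send_rows(
  series=[
    [0.001,0,0.001,0,0,0],
    [0.001,0,0.001,0,0,0],
    [0,0,0.001,0,0,0],
  ],
)

```text
t: 31.95
tool_pos: [0.6048, -0.0005, 0.0213]
ee_rot: [180.0, 0.0, 88.3]
wrist_force: [-2.2, 1.5, 9.1]
finger_gap: 0.0611
grasp_force: 66.9
```

Emit:
send_rows(
  series=[
    [0,0,0,0,0,0],
    [0,0,0,0,0,0],
    [0,0,0,0,0,0],
    [0,0,0,0,0,0],
    [0,0,0,0,0,0],
  ],
  fingers=0,
)

```text
t: 32.37
tool_pos: [0.6047, 0.0003, 0.0206]
ee_rot: [-180.0, -0.0, 88.3]
wrist_force: [0.4, 0.6, -0.7]
finger_gap: 0.0852
grasp_force: 0.0
```

Emit:
send_rows(
  series=[
    [0,0,-0.02,0,0,0],
    [0,0,-0.06,0,0,0],
    [0,0,-0.1,0,0,0],
    [0,0,-0.14,0,0,0],
    [0,0,-0.18,0,0,0],
  ],
)

```text
t: 32.78
tool_pos: [0.6043, 0.0003, 0.2026]
ee_rot: [-180.0, -0.0, 88.3]
wrist_force: [0.1, 0.1, 0.9]
finger_gap: 0.0855
grasp_force: 0.0
```

```bash
python3 - <<'E'
from look import *
read_camera("wrist");look(dict(stop=.012,jar1_c=.036)); from j import delta; delta(.432,-.082,.20,102.5)
E
```

```text
stop pt [(0.59, [0.6114, 0.123]), (0.56, [0.6088, 0.0946])]
jar1_c pt [(0.73, [0.6113, 0.0945])]
   mask 0.9 [0.606 0.094] [0.048 0.066] 88.3 pca 178.6 [0.052 0.074] [0.605 0.095]
delta [-0.0874 -0.1698  0.0004] turn -0.248
```

Emit:
send_rows(
  series=[
    [-0.018,-0.034,0,0,0,-0.1],
    [-0.036,-0.07,0,0,0,-0.2],
    [-0.054,-0.105,0,0,0,-0.248],
    [-0.071,-0.138,0,0,0,-0.248],
    [-0.0874,-0.1698,0,0,0,-0.248],
  ],
)

```text
t: 33.45
tool_pos: [0.4295, -0.0821, 0.1992]
ee_rot: [-179.8, -0.1, 102.5]
wrist_force: [0.3, -1.0, 0.5]
finger_gap: 0.0853
grasp_force: 0.0
```

Emit:
send_rows(
  series=[
    [0,0,0,0,0,0],
    [0,0,0,0,0,0],
    [0,0,0,0,0,0],
  ],
)

```text
t: 33.7
tool_pos: [0.4324, -0.0821, 0.2]
ee_rot: [-179.9, -0.0, 102.5]
wrist_force: [0.9, 0.2, -0.4]
finger_gap: 0.0854
grasp_force: 0.0
```

```bash
python3 - <<'E'
from h import *
jars(png="pics/w7.png"); from j import *; refine(.432,-.082); delta(.432,-.082,.2,102.5)
E
```

```text
[515. 162.] 35288 xy [ 0.591 -0.022] [0.33  0.116] 87.1
[314. 215.] 2312 xy [ 0.426 -0.08 ] [0.048 0.045] 12.4
[283. 319.] 4287 xy [ 0.421 -0.2  ] [0.052 0.138] 7.6
tool [ 0.4329 -0.0819  0.2001] [-180.    -0.   102.5]
delta [-0.     -0.001   0.0003] turn 0.001
```

View pics/w7.png

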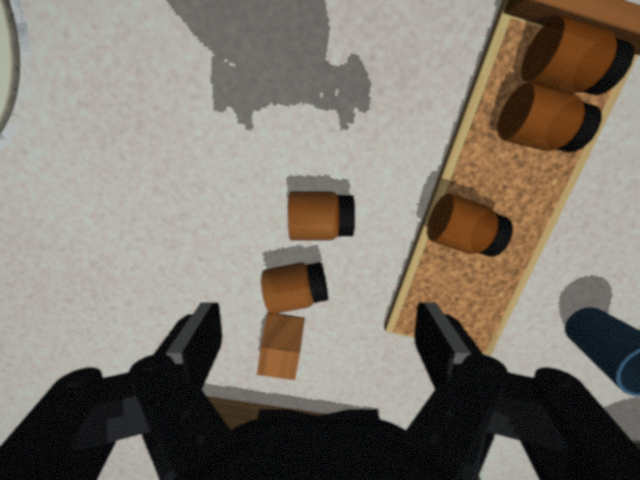

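Jars 1 and 2 stay by the stop, but jar 3 has shifted away down the board to (470,224), gap open; jar 4 (321,215), jar 5 (295,287), chock (281,345).

```bash
python3 - <<'E'
from h import *
from j import *
C=cam("wrist")
def ax(n,a,b,z):
    p=ground(C,[a,b],z);d=p[1]-p[0];print(n,p.mean(0).round(3),np.degrees(np.arctan2(d[1],d[0])).round(1),np.hypot(*d).round(3))
ax("j3",(431,214),(510,236),.04);ax("j2",(500,112),(600,131),.04);ax("j1",(524,50),(632,70),.04)
ax("chock",(286,314),(278,378),.015)
print(ground(C,[(269,313),(304,318),(296,379),(258,374)],.03).round(3).tolist())
read_camera("wrist");C=cam("wrist")
for l in("jar1_c","chock_c","chock_toe"): print(l,[(round(d["score"],2),ground(C,d["centre"],.036 if l=="jar1_c" else .015)[0].round(3)) for d in spotter.landmark_of("wrist",l)])
E
```

```text
j3 [ 0.572 -0.056] -3.1 0.08
j2 [0.605 0.046] 2.6 0.09
j1 [0.608 0.094] 3.4 0.092
chock [ 0.424 -0.244] -85.5 0.087
[[0.403, -0.194], [0.44, -0.192], [0.447, -0.271], [0.404, -0.274]]
jar1_c [(0.91, array([0.607, 0.096])), (0.3, array([ 0.432, -0.076]))]
chock_c [(0.72, array([ 0.418, -0.253]))]
chock_toe [(0.68, array([ 0.422, -0.202])), (0.63, array([ 0.597, -0.034]))]
```

Emit:
send_rows(
  series=[
    [0,0.03,0,0,0,0.1],
    [-0.001,0.06,0,0,0,0.2],
    [-0.003,0.09,0,0,0,0.3],
    [-0.0047,0.12,0,0,0,0.34],
    [-0.0047,0.15,0,0,0,0.34],
  ],
)

```text
t: 34.52
tool_pos: [0.5814, -0.0539, 0.2006]
ee_rot: [180.0, 0.0, 82.8]
wrist_force: [0.8, 0.0, -0.2]
finger_gap: 0.0851
grasp_force: 0.0
```

Emit:
send_rows(
  series=[
    [0,0,0,0,0,0],
    [0,0,0,0,0,0],
    [0,0,0,0,0,0],
  ],
)

```text
t: 34.77
tool_pos: [0.5794, -0.0541, 0.2003]
ee_rot: [-179.9, -0.0, 83.0]
wrist_force: [-1.0, 0.4, -0.0]
finger_gap: 0.0856
grasp_force: 0.0
```

```bash
python3 - <<'E'
from h import *
C=cam("wrist"); im=read_camera("wrist"); cv2.imwrite("pics/w8.png",im); state()
from j import *; refine(.58,-.054)
E
```

```text
{'t': 34.817, 'joints': [-11.227, 26.626, 85.565, -0.004, 67.863, -4.245], 'tool_pos': [0.579, -0.054, 0.2], 'ee_rot': [-179.945, -0.0, 83.019], 'finger_gap': 0.085, 'grasp_force': 0.0, 'wrist_force': [-0.928, 0.036, -0.183]}
0.6 [ 0.5637 -0.1103] [0.056 0.069] axis yaw -8.1
tool [ 0.5791 -0.0542  0.2005] [-179.9   -0.    83. ]
```

View pics/w8.png

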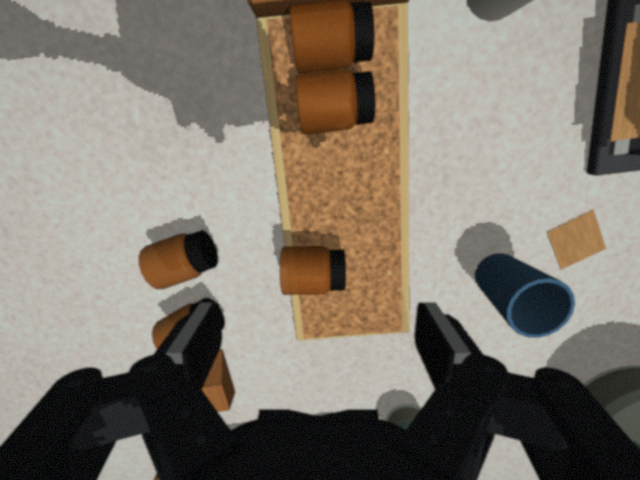

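Jars 1–2 are fine; jar 3 appears at (313,270), farther down than before — it may be rolling. Check its speed.

```bash
python3 - <<'E'
from h import *
from j import *
for i in range(3):
    refine(.563,-.12); print(arm.get_obs()["t"])
E
```

```text
tool [ 0.5792 -0.0544  0.2008] [-180.    0.   83.]
35.1167
tool [ 0.5796 -0.0544  0.2009] [180.   0.  83.]
35.2667
tool [ 0.5798 -0.0543  0.2008] [180.   0.  83.]
35.4167
```

```bash
python3 - <<'E'
from h import *
C=cam("wrist"); im=read_camera("wrist"); cv2.imwrite("pics/w9.png",im)
a=cv2.imread("pics/w8.png"); d=cv2.absdiff(a,im).max(2)[:340,225:420]>40
print(d.sum()); p=np.argwhere(d); print(p.min(0),p.max(0)) if len(p) else 0
g=cv2.inRange(im,(0,0,0),(30,30,30)); g[300:]=0
n,l,s,c=cv2.connectedComponentsWithStats(g)
for i in range(1,n):
    if s[i,4]>150: print(c[i].round(),s[i],ground(C,c[i],.036))
E
```

```text
148
[0 1] [285 183]
[602.  80.] [ 587    0   32  173 1569] [[0.82734512 0.03519437]]
[362.  30.] [351   2  21  60 916] [[0.6317512  0.09622437]]
[364.  97.] [353  73  20  50 726] [[0.62910609 0.04694966]]
[200. 250.] [184 231  32  40 932] [[ 0.45932479 -0.07140556]]
[336. 269.] [330 250  14  39 461] [[ 0.58941235 -0.10696533]]
```

```bash
python3 - <<'E'
from h import *
from j import *
C=cam("wrist"); p=ground(C,[(281,271),(346,269),(313,270),(314,246),(314,295)],.04); print(p.round(4)); 
delta(.566,-.107,.2,82)
E
```

```text
[[ 0.5351 -0.1011]
 [ 0.5987 -0.1068]
 [ 0.5664 -0.1039]
 [ 0.5706 -0.0793]
 [ 0.564  -0.131 ]]
delta [-0.054  -0.0073  0.0007] turn 0.018
```

Emit:
send_rows(
  series=[
    [-0.02,-0.003,0.03,0,0,0],
    [-0.04,-0.005,0.06,0,0,0],
    [-0.0515,-0.0065,0.09,0,0,0],
    [-0.0515,-0.0065,0.12,0,0,0],
    [-0.0515,-0.0065,0.14,0,0,0],
  ],
)

```text
t: 35.88
tool_pos: [0.566, -0.1051, 0.0583]
ee_rot: [-179.9, -0.0, 82.9]
wrist_force: [-0.2, 0.6, -0.7]
finger_gap: 0.0858
grasp_force: 0.0
```

Emit:
send_rows(
  series=[
    [0,0,0.015,0,0,0],
    [0,0,0.028,0,0,0],
    [0,0,0.036,0,0,0],
    [0,0,0.04,0,0,0],
    [0,0,0.04,0,0,0],
  ],
)

```text
t: 36.3
tool_pos: [0.567, -0.1045, 0.0202]
ee_rot: [-180.0, -0.0, 83.0]
wrist_force: [-0.1, 0.6, -0.1]
finger_gap: 0.0855
grasp_force: 0.0
```

Emit:
send_rows(
  series=[
    [0,0,0,0,0,0],
    [0,0,0,0,0,0],
    [0,0,0,0,0,0],
    [0,0,0,0,0,0],
    [0,0,0,0,0,0],
  ],
  fingers=1,
)

```text
t: 36.72
tool_pos: [0.5677, -0.1047, 0.0218]
ee_rot: [179.9, 0.0, 83.0]
wrist_force: [-1.1, 0.4, 6.3]
finger_gap: 0.0614
grasp_force: 63.8
```

Emit:
send_rows(
  series=[
    [0,0,0,0,0,0],
    [0,0,-0.004,0,0,0],
    [0,0,-0.008,0,0,0],
    [0,0,-0.01,0,0,0],
    [0,0,-0.01,0,0,0],
  ],
)

```text
t: 37.13
tool_pos: [0.5676, -0.1047, 0.0315]
ee_rot: [179.9, 0.0, 83.0]
wrist_force: [0.3, -0.1, -0.4]
finger_gap: 0.0613
grasp_force: 65.3
```

```bash
python3 -c "
from j import *
delta(.605,-.011,.033,88.3);state()"
```

```text
delta [ 0.0975  0.0257 -0.0015] turn -0.092
{'t': 37.133, 'joints': [-16.378, 39.33, 94.542, 0.002, 46.057, -9.389], 'tool_pos': [0.568, -0.105, 0.032], 'ee_rot': [179.929, 0.01, 83.01], 'finger_gap': 0.061, 'grasp_force': 65.255, 'wrist_force': [0.323, -0.111, -0.368]}
```

Emit:
send_rows(
  series=[
    [0.025,0.0065,0,0,0,-0.03],
    [0.05,0.013,0,0,0,-0.06],
    [0.075,0.02,0,0,0,-0.092],
    [0.092,0.0245,0,0,0,-0.092],
    [0.0975,0.0257,0,0,0,-0.092],
  ],
)

```text
t: 37.55
tool_pos: [0.6054, -0.0086, 0.0308]
ee_rot: [180.0, -0.0, 88.4]
wrist_force: [-0.5, 0.1, -1.7]
finger_gap: 0.0612
grasp_force: 65.2
```

Emit:
send_rows(
  series=[
    [0,0,0.003,0,0,0],
    [0,0,0.006,0,0,0],
    [0.004,0,0.009,0,0,0],
    [0.007,0,0.009,0,0,0],
    [0.008,0,0.009,0,0,0],
  ],
)

```text
t: 37.97
tool_pos: [0.6044, -0.0036, 0.0215]
ee_rot: [-180.0, 0.0, 88.2]
wrist_force: [0.7, -0.7, 0.6]
finger_gap: 0.0611
grasp_force: 65.7
```

Emit:
send_rows(
  series=[
    [0.001,0,0,0,0,0],
    [0.002,0,0,0,0,0],
    [0.003,0,0,0,0,0],
    [0.003,0,0,0,0,0],
  ],
)

```text
t: 38.3
tool_pos: [0.6045, -0.0002, 0.0215]
ee_rot: [-180.0, 0.0, 88.3]
wrist_force: [-1.4, -3.5, -1.8]
finger_gap: 0.0611
grasp_force: 65.3
```

Emit:
send_rows(
  series=[
    [0.001,0,0,0,0,0],
    [0.002,0,0.001,0,0,0],
    [0.002,0,0.001,0,0,0],
  ],
)

```text
t: 38.55
tool_pos: [0.6045, 0.0002, 0.0214]
ee_rot: [-180.0, 0.1, 88.3]
wrist_force: [-7.2, -21.7, 14.7]
finger_gap: 0.0612
grasp_force: 67.5
```

Emit:
send_rows(
  series=[
    [0,0,0,0,0,0],
    [0,0,0,0,0,0],
    [0,0,0,0,0,0],
    [0,0,0,0,0,0],
    [0,0,0,0,0,0],
  ],
  fingers=0,
)

```text
t: 38.97
tool_pos: [0.6049, 0.0023, 0.0206]
ee_rot: [-180.0, -0.0, 88.3]
wrist_force: [0.1, -0.1, -0.4]
finger_gap: 0.0852
grasp_force: 0.0
```

Emit:
send_rows(
  series=[
    [0,0,-0.015,0,0,0],
    [0,0,-0.04,0,0,0],
    [0,0,-0.08,0,0,0],
    [0,0,-0.12,0,0,0],
    [0,0,-0.16,0,0,0],
  ],
)

```text
t: 39.38
tool_pos: [0.6044, 0.0023, 0.1823]
ee_rot: [-180.0, -0.0, 88.3]
wrist_force: [0.5, -0.3, -0.0]
finger_gap: 0.0855
grasp_force: 0.0
```

```bash
cat > caps.py <<'E'
from h import *
def caps(c="wrist"):
    C=cam(c); im=read_camera(c)
    g=cv2.inRange(im,(0,0,0),(32,32,32)); g[300 if c=="wrist" else 480:]=0
    n,l,s,ce=cv2.connectedComponentsWithStats(g)
    print([(ground(C,ce[i],.036)[0].round(3).tolist(),int(s[i,4])) for i in range(1,n) if 150<s[i,4]<1600], arm.get_obs()["t"])
E
python3 -c "
from caps import *
caps();caps()
from j import *
delta(.38,-.06,.25,102.5)"
```

```text
[([0.631, 0.095], 836), ([0.828, 0.045], 1430), ([0.628, 0.047], 704), ([0.626, -0.002], 603), ([0.88, -0.028], 448), ([0.461, -0.06], 518)] 39.4333
[([0.631, 0.095], 797), ([0.828, 0.046], 1296), ([0.628, 0.046], 647), ([0.626, -0.002], 574), ([0.888, -0.031], 577), ([0.461, -0.062], 607)] 39.4833
delta [-0.0688 -0.2261 -0.0629] turn -0.248
```

Emit:
send_rows(
  series=[
    [-0.018,-0.034,0,0,0,-0.1],
    [-0.036,-0.07,0,0,0,-0.2],
    [-0.054,-0.105,0,0,0,-0.248],
    [-0.071,-0.138,0,0,0,-0.248],
    [-0.0871,-0.1695,0,0,0,-0.248],
  ],
)

```text
t: 39.9
tool_pos: [0.4308, -0.0801, 0.1804]
ee_rot: [-180.0, -0.0, 102.5]
wrist_force: [0.2, -1.1, 0.3]
finger_gap: 0.0855
grasp_force: 0.0
```

Emit:
send_rows(
  series=[
    [0,0,0,0,0,0],
    [0,0,0,0,0,0],
    [0,0,0,0,0,0],
  ],
)

```text
t: 40.15
tool_pos: [0.4334, -0.08, 0.1808]
ee_rot: [180.0, 0.0, 102.5]
wrist_force: [0.2, -0.2, -0.4]
finger_gap: 0.0855
grasp_force: 0.0
```

```bash
python3 - <<'E'
from h import *
jars(); from caps import caps; caps(); state()
E
```

```text
[523. 168.] 36589 xy [ 0.591 -0.023] [0.322 0.107] 88.8
[311. 222.] 2574 xy [ 0.425 -0.08 ] [0.048 0.044] 12.4
[280. 330.] 4779 xy [ 0.421 -0.2  ] [0.052 0.137] 7.4
[([0.64, 0.09], 675), ([0.64, 0.046], 801), ([0.638, -0.002], 651), ([0.455, -0.072], 559), ([0.441, -0.14], 422)] 40.25
{'t': 40.25, 'joints': [-18.18, 17.582, 105.71, 0.009, 56.67, -30.71], 'tool_pos': [0.434, -0.08, 0.181], 'ee_rot': [179.964, 0.013, 102.525], 'finger_gap': 0.085, 'grasp_force': 0.0, 'wrist_force': [0.333, 0.63, 1.278]}
```

Emit:
send_rows(
  series=[
    [0,0.001,0.04,0,0,0],
    [0,0.001,0.075,0,0,0],
    [0,0.001,0.105,0,0,0],
    [0,0.001,0.125,0,0,0],
    [0,0.001,0.135,0,0,0],
  ],
)

```text
t: 40.67
tool_pos: [0.4336, -0.0789, 0.043]
ee_rot: [-179.9, -0.1, 102.6]
wrist_force: [-1.0, 0.1, -0.5]
finger_gap: 0.0856
grasp_force: 0.0
```

Emit:
send_rows(
  series=[
    [0,0,0.013,0,0,0],
    [0,0,0.025,0,0,0],
    [0,0,0.033,0,0,0],
    [0,0,0.037,0,0,0],
    [0,0,0.038,0,0,0],
  ],
)

```text
t: 41.08
tool_pos: [0.434, -0.0794, 0.007]
ee_rot: [-180.0, -0.0, 102.5]
wrist_force: [-0.1, -0.1, 0.5]
finger_gap: 0.0854
grasp_force: 0.0
```

Emit:
send_rows(
  series=[
    [0,0,0,0,0,0],
    [0,0,0,0,0,0],
    [0,0,0,0,0,0],
    [0,0,0,0,0,0],
    [0,0,0,0,0,0],
  ],
  fingers=1,
)

```text
t: 41.5
tool_pos: [0.4342, -0.0797, 0.0083]
ee_rot: [179.9, 0.0, 102.5]
wrist_force: [-0.5, 2.4, 8.7]
finger_gap: 0.0609
grasp_force: 64.3
```

Emit:
send_rows(
  series=[
    [0,0,-0.01,0,0,0],
    [0,0,-0.035,0,0,0],
    [0,0,-0.07,0,0,0],
    [0,0,-0.1,0,0,0],
    [0,0,-0.11,0,0,0],
  ],
)

```text
t: 41.92
tool_pos: [0.4351, -0.0801, 0.1215]
ee_rot: [179.8, 0.1, 102.5]
wrist_force: [1.8, -1.0, -1.1]
finger_gap: 0.0611
grasp_force: 65.5
```

```bash
python3 -c "
from j import *
read_camera('wrist');delta(.604,-.060,.12,88.3);state()"
```

```text
delta [-0.0167  0.1689  0.0016] turn 0.248
{'t': 41.967, 'joints': [-18.171, 23.238, 109.665, -0.001, 46.758, -30.666], 'tool_pos': [0.435, -0.08, 0.122], 'ee_rot': [179.709, 0.173, 102.495], 'finger_gap': 0.061, 'grasp_force': 65.478, 'wrist_force': [1.179, -0.912, 0.653]}
```

Emit:
send_rows(
  series=[
    [-0.003,0.033,0,0,0,0.1],
    [-0.0065,0.068,0,0,0,0.2],
    [-0.01,0.102,0,0,0,0.248],
    [-0.013,0.136,0,0,0,0.248],
    [-0.0167,0.1689,0,0,0,0.248],
  ],
)

```text
t: 42.38
tool_pos: [0.6037, -0.059, 0.1172]
ee_rot: [-180.0, -0.0, 88.3]
wrist_force: [0.5, 0.6, -1.0]
finger_gap: 0.0615
grasp_force: 65.5
```

Emit:
send_rows(
  series=[
    [0,0,0,0,0,0],
    [0,0,0,0,0,0],
    [0,0,0.02,0,0,0],
    [0,0,0.04,0,0,0],
    [0,0,0.05,0,0,0],
  ],
)

```text
t: 42.8
tool_pos: [0.6002, -0.0593, 0.0656]
ee_rot: [-179.8, -0.0, 88.3]
wrist_force: [-0.9, 0.4, -1.1]
finger_gap: 0.0611
grasp_force: 65.7
```

Emit:
send_rows(
  series=[
    [0,0,0.02,0,0,0],
    [0,0,0.035,0,0,0],
    [0,0,0.042,0,0,0],
    [0,0,0.045,0,0,0],
    [0,0,0.045,0,0,0],
  ],
)

```text
t: 43.22
tool_pos: [0.6018, -0.0595, 0.0225]
ee_rot: [-179.9, -0.0, 88.3]
wrist_force: [-0.6, -0.2, -0.5]
finger_gap: 0.061
grasp_force: 65.7
```

Emit:
send_rows(
  series=[
    [0.003,0,0,0,0,0],
    [0.005,0,0.001,0,0,0],
    [0.007,0,0.002,0,0,0],
    [0.007,0,0.002,0,0,0],
  ],
)

```text
t: 43.55
tool_pos: [0.6027, -0.052, 0.021]
ee_rot: [180.0, 0.0, 88.3]
wrist_force: [-0.5, -0.1, -0.8]
finger_gap: 0.0612
grasp_force: 65.7
```

Emit:
send_rows(
  series=[
    [0.001,0,0,0,0,0],
    [0.002,0,0,0,0,0],
    [0.003,0,0,0,0,0],
    [0.003,0,0,0,0,0],
  ],
)

```text
t: 43.88
tool_pos: [0.6027, -0.0493, 0.0207]
ee_rot: [180.0, -0.0, 88.3]
wrist_force: [-0.5, -0.2, -0.4]
finger_gap: 0.061
grasp_force: 65.7
```

Emit:
send_rows(
  series=[
    [0.001,0,0,0,0,0],
    [0.001,0,0.0005,0,0,0],
    [0.001,0,0.0005,0,0,0],
  ],
)

```text
t: 44.13
tool_pos: [0.6028, -0.0484, 0.0204]
ee_rot: [180.0, -0.0, 88.3]
wrist_force: [-0.9, 1.3, 4.3]
finger_gap: 0.0612
grasp_force: 66.5
```

Emit:
send_rows(
  series=[
    [0.001,0,0,0,0,0],
    [0.002,0,0,0,0,0],
    [0.002,0,0,0,0,0],
  ],
)

```text
t: 44.38
tool_pos: [0.603, -0.0472, 0.0204]
ee_rot: [180.0, 0.1, 88.3]
wrist_force: [-1.8, -9.0, 4.4]
finger_gap: 0.0614
grasp_force: 66.2
```

Contact. Release and go up.

Emit:
send_rows(
  series=[
    [0,0,0,0,0,0],
    [0,0,0,0,0,0],
    [0,0,0,0,0,0],
    [0,0,0,0,0,0],
    [0,0,0,0,0,0],
  ],
  fingers=0,
)

```text
t: 44.8
tool_pos: [0.6027, -0.0463, 0.0201]
ee_rot: [-180.0, -0.0, 88.3]
wrist_force: [-0.4, 0.2, -0.1]
finger_gap: 0.0854
grasp_force: 0.0
```

Emit:
send_rows(
  series=[
    [0,0,-0.015,0,0,0],
    [0,0,-0.04,0,0,0],
    [0,0,-0.08,0,0,0],
    [0,0,-0.12,0,0,0],
    [0,0,-0.16,0,0,0],
  ],
)

```text
t: 45.22
tool_pos: [0.6022, -0.0463, 0.1818]
ee_rot: [-180.0, -0.0, 88.3]
wrist_force: [1.0, -0.8, -0.3]
finger_gap: 0.0854
grasp_force: 0.0
```

```bash
python3 -c "
from caps import *
caps();caps()
from j import *
delta(.423,-.157,.18,108.5)"
```

```text
[([0.631, 0.096], 1035), ([0.628, 0.047], 862), ([0.627, -0.002], 712), ([0.87, -0.027], 154), ([0.625, -0.05], 574)] 45.2667
[([0.631, 0.096], 986), ([0.828, 0.042], 1555), ([0.628, 0.046], 808), ([0.627, -0.002], 647), ([0.88, -0.029], 320), ([0.625, -0.051], 558)] 45.3167
delta [-0.1156 -0.1795  0.0067] turn -0.353
```

Emit:
send_rows(
  series=[
    [-0.023,-0.035,0,0,0,-0.1],
    [-0.046,-0.071,0,0,0,-0.2],
    [-0.069,-0.107,0,0,0,-0.3],
    [-0.085,-0.13,0,0,0,-0.353],
    [-0.095,-0.15,0,0,0,-0.353],
  ],
)

```text
t: 45.73
tool_pos: [0.4475, -0.1378, 0.18]
ee_rot: [-180.0, -0.0, 108.7]
wrist_force: [0.3, 0.2, 0.7]
finger_gap: 0.0849
grasp_force: 0.0
```

Emit:
send_rows(
  series=[
    [0,0,0,0,0,0],
    [0,0,0,0,0,0],
    [0,0,0,0,0,0],
  ],
)

```text
t: 45.98
tool_pos: [0.4506, -0.1369, 0.1803]
ee_rot: [180.0, 0.0, 108.5]
wrist_force: [0.1, -0.3, 0.1]
finger_gap: 0.0854
grasp_force: 0.0
```

```bash
python3 - <<'E'
from h import *
from caps import caps; caps(); 
from j import *; refine(.423,-.158); C=cam("wrist"); cv2.imwrite("pics/w10.png",read_camera("wrist")); delta(.423,-.157,.18,108.5)
for l in("chock_c","chock_toe"): print(l,[(round(d["score"],2),ground(C,d["centre"],.015)[0].round(3)) for d in spotter.landmark_of("wrist",l)])
E
```

```text
[([0.638, 0.046], 924), ([0.638, -0.002], 781), ([0.636, -0.051], 639), ([0.443, -0.147], 594)] 46.0333
tool [ 0.4508 -0.1368  0.1802] [180.    0.  108.5]
delta [-0.0106 -0.0326  0.    ] turn 0.001
chock_c [(0.89, array([ 0.421, -0.254]))]
chock_toe [(0.67, array([ 0.42 , -0.201])), (0.15, array([0.615, 0.001]))]
```

View pics/w10.png

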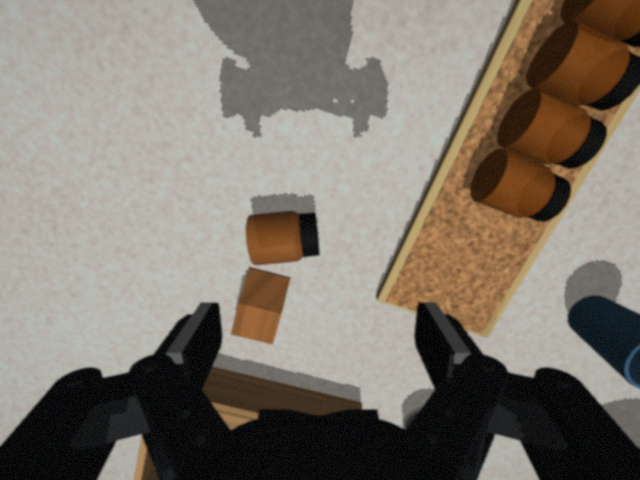

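Four jars are in a close row (upper right); jar 5 at (283,237), chock at (260,305) with toe toward (268,272).

```bash
python3 - <<'E'
from h import *
from j import *
C=cam("wrist"); p=ground(C,[(247,238),(319,233)],.026);d=p[1]-p[0];print(p.mean(0),np.degrees(np.arctan2(d[1],d[0])),np.hypot(*d))
q=p.mean(0); delta(q[0],q[1],.18,108.5)
print("toe end z~.003",ground(C,[(249,268),(289,277)],.003).round(4).tolist(),"mid top",ground(C,[(242,300),(283,310)],.03).round(4).tolist(),"back top",ground(C,[(232,335),(273,343)],.03).round(4).tolist())
E
```

```text
[ 0.42145536 -0.15939746] 22.60750642898895 0.06707387094071088
delta [-0.0124 -0.0346  0.0001] turn 0.001
toe end z~.003 [[0.3982, -0.2117], [0.4403, -0.2083]] mid top [[0.4025, -0.2339], [0.4435, -0.2317]] back top [[0.4028, -0.2754], [0.4447, -0.2714]]
```

Emit:
send_rows(
  series=[
    [-0.006,-0.018,0.02,0,0,-0.044],
    [-0.012,-0.034,0.04,0,0,-0.044],
    [-0.012,-0.034,0.075,0,0,-0.044],
    [-0.012,-0.034,0.11,0,0,-0.044],
    [-0.012,-0.034,0.135,0,0,-0.044],
  ],
)

```text
t: 46.75
tool_pos: [0.4211, -0.159, 0.0432]
ee_rot: [-180.0, -0.0, 111.0]
wrist_force: [-0.8, 0.3, -0.2]
finger_gap: 0.0851
grasp_force: 0.0
```

Emit:
send_rows(
  series=[
    [0,0,0.013,0,0,0],
    [0,0,0.025,0,0,0],
    [0,0,0.033,0,0,0],
    [0,0,0.037,0,0,0],
    [0,0,0.038,0,0,0],
  ],
)

```text
t: 47.17
tool_pos: [0.4215, -0.159, 0.0068]
ee_rot: [-180.0, -0.0, 111.0]
wrist_force: [0.8, -0.3, -0.0]
finger_gap: 0.0851
grasp_force: 0.0
```

Emit:
send_rows(
  series=[
    [0,0,0,0,0,0],
    [0,0,0,0,0,0],
    [0,0,0,0,0,0],
    [0,0,0,0,0,0],
    [0,0,0,0,0,0],
  ],
  fingers=1,
)

```text
t: 47.58
tool_pos: [0.4219, -0.1593, 0.0081]
ee_rot: [179.9, 0.1, 111.0]
wrist_force: [-0.9, 1.0, 9.4]
finger_gap: 0.0617
grasp_force: 62.4
```

Emit:
send_rows(
  series=[
    [0,0,-0.01,0,0,0],
    [0,0,-0.035,0,0,0],
    [0,0,-0.07,0,0,0],
    [0,0,-0.1,0,0,0],
    [0,0,-0.11,0,0,0],
  ],
)

```text
t: 48.0
tool_pos: [0.4227, -0.1597, 0.1213]
ee_rot: [179.8, 0.2, 111.0]
wrist_force: [1.2, -1.7, -0.7]
finger_gap: 0.0611
grasp_force: 65.4
```

```bash
python3 -c "
from j import *
read_camera('wrist');delta(.603,-.108,.12,88.3);state()"
```

```text
delta [-0.0161  0.1865  0.0015] turn 0.397
{'t': 48.05, 'joints': [-28.272, 23.825, 108.442, 0.0, 47.368, -49.307], 'tool_pos': [0.423, -0.16, 0.121], 'ee_rot': [179.762, 0.276, 111.034], 'finger_gap': 0.061, 'grasp_force': 65.419, 'wrist_force': [1.014, -0.734, 0.78]}
```

Emit:
send_rows(
  series=[
    [-0.003,0.037,0,0,0,0.1],
    [-0.0065,0.075,0,0,0,0.2],
    [-0.01,0.112,0,0,0,0.3],
    [-0.013,0.15,0,0,0,0.397],
    [-0.0161,0.1865,0,0,0,0.397],
  ],
)

```text
t: 48.47
tool_pos: [0.6029, -0.1062, 0.1171]
ee_rot: [180.0, -0.0, 87.9]
wrist_force: [-0.1, -0.9, -1.2]
finger_gap: 0.0616
grasp_force: 65.6
```

Emit:
send_rows(
  series=[
    [0,0,0,0,0,0],
    [0,0,0,0,0,0],
    [0,0,0.02,0,0,0],
    [0,0,0.04,0,0,0],
    [0,0,0.05,0,0,0],
  ],
)

```text
t: 48.88
tool_pos: [0.5992, -0.1072, 0.0652]
ee_rot: [-179.8, -0.0, 88.3]
wrist_force: [-0.6, 0.2, -1.0]
finger_gap: 0.0615
grasp_force: 65.6
```

Emit:
send_rows(
  series=[
    [0,0,0.02,0,0,0],
    [0,0,0.035,0,0,0],
    [0,0,0.042,0,0,0],
    [0,0,0.045,0,0,0],
    [0,0,0.045,0,0,0],
  ],
)

```text
t: 49.3
tool_pos: [0.6009, -0.1074, 0.0221]
ee_rot: [-180.0, -0.0, 88.3]
wrist_force: [0.6, -0.1, -0.7]
finger_gap: 0.0614
grasp_force: 65.6
```

Emit:
send_rows(
  series=[
    [0.003,0,0,0,0,0],
    [0.005,0,0.001,0,0,0],
    [0.007,0,0.002,0,0,0],
    [0.008,0,0.002,0,0,0],
    [0.008,0,0.002,0,0,0],
  ],
)

```text
t: 49.72
tool_pos: [0.6017, -0.0989, 0.0205]
ee_rot: [180.0, 0.0, 88.3]
wrist_force: [-1.0, 0.7, -1.0]
finger_gap: 0.0619
grasp_force: 65.6
```

Emit:
send_rows(
  series=[
    [0.001,0,0,0,0,0],
    [0.0015,0,0,0,0,0],
    [0.002,0,0,0,0,0],
    [0.002,0,0,0,0,0],
  ],
)

```text
t: 50.05
tool_pos: [0.6017, -0.0972, 0.0202]
ee_rot: [180.0, 0.0, 88.3]
wrist_force: [0.5, 0.7, 0.7]
finger_gap: 0.0619
grasp_force: 65.6
```

Emit:
send_rows(
  series=[
    [0.0005,0,0.0005,0,0,0],
    [0.001,0,0.0005,0,0,0],
    [0.001,0,0.0005,0,0,0],
  ],
)

```text
t: 50.3
tool_pos: [0.6019, -0.0967, 0.0202]
ee_rot: [180.0, 0.0, 88.3]
wrist_force: [-2.5, -3.9, 7.4]
finger_gap: 0.0612
grasp_force: 66.6
```

Emit:
send_rows(
  series=[
    [0.001,0,0,0,0,0],
    [0.0015,0,0,0,0,0],
    [0.0015,0,0,0,0,0],
  ],
)

```text
t: 50.55
tool_pos: [0.6022, -0.0952, 0.0202]
ee_rot: [179.9, 0.0, 88.3]
wrist_force: [-1.1, -3.6, 6.3]
finger_gap: 0.0612
grasp_force: 66.5
```

Emit:
send_rows(
  series=[
    [0,0,0,0,0,0],
    [0,0,0,0,0,0],
    [0,0,0,0,0,0],
    [0,0,0,0,0,0],
    [0,0,0,0,0,0],
  ],
  fingers=0,
)

```text
t: 50.97
tool_pos: [0.6017, -0.0947, 0.0196]
ee_rot: [-180.0, -0.0, 88.3]
wrist_force: [0.6, 0.3, 0.1]
finger_gap: 0.0857
grasp_force: 0.0
```

Emit:
send_rows(
  series=[
    [0,0,-0.015,0,0,0],
    [0,0,-0.04,0,0,0],
    [0,0,-0.08,0,0,0],
    [0,0,-0.12,0,0,0],
    [0,0,-0.16,0,0,0],
  ],
)

```text
t: 51.38
tool_pos: [0.6012, -0.0945, 0.1812]
ee_rot: [-180.0, -0.0, 88.3]
wrist_force: [1.1, -0.6, -0.0]
finger_gap: 0.0854
grasp_force: 0.0
```

```bash
python3 -c "
from caps import *
caps();caps()
from j import *
delta(.423,-.252,.18,94)"
```

```text
[([0.628, 0.047], 1052), ([0.627, -0.001], 863), ([0.625, -0.049], 723), ([0.624, -0.097], 616)] 51.4333
[([0.828, 0.021], 1471), ([0.628, 0.047], 972), ([0.627, -0.001], 816), ([0.625, -0.049], 676), ([0.624, -0.097], 570)] 51.4833
delta [-0.1619 -0.177   0.0062] turn -0.1
```

Emit:
send_rows(
  series=[
    [-0.027,-0.03,0,0,0,-0.08],
    [-0.054,-0.059,0,0,0,-0.08],
    [-0.081,-0.088,0,0,0,-0.08],
    [-0.108,-0.117,0,0,0,-0.08],
    [-0.12,-0.13,0,0,0,-0.08],
  ],
)

```text
t: 51.9
tool_pos: [0.4649, -0.2124, 0.1794]
ee_rot: [-179.9, -0.0, 92.8]
wrist_force: [0.8, -0.6, 0.3]
finger_gap: 0.0855
grasp_force: 0.0
```

Emit:
send_rows(
  series=[
    [0,0,0,0,0,0],
    [0,0,0,0,0,0],
    [0,0,0,0,0,0],
  ],
)

```text
t: 52.15
tool_pos: [0.4686, -0.2106, 0.1796]
ee_rot: [180.0, -0.0, 92.9]
wrist_force: [-0.3, 0.5, -1.6]
finger_gap: 0.0851
grasp_force: 0.0
```

```bash
python3 - <<'E'
from look import *
from j import delta
C,im=look(dict(chock_c=.015,chock_toe=0),"pics/w11.png"); state(); delta(.423,-.252,.15,93)
h=cv2.inRange(cv2.cvtColor(im,cv2.COLOR_BGR2HSV),(3,100,40),(20,255,255)); h=cv2.morphologyEx(h,cv2.MORPH_OPEN,np.ones((5,5)))
n,l,s,c=cv2.connectedComponentsWithStats(h)
for i in range(1,n):
    if s[i,4]>300: print(c[i].round(),s[i],[np.round(v,3) for v in cv2.minAreaRect(ground(C,np.argwhere(l==i)[:,::-1],.02).astype(np.float32))])
E
```

```text
chock_c pt [(0.72, [0.4185, -0.25]), (0.67, [0.6084, -0.0411])]
   mask 0.83 [ 0.42  -0.243] [0.05  0.074] 2.8 pca 86.8 [0.055 0.085] [ 0.421 -0.243]
chock_toe pt [(0.73, [0.4231, -0.2083]), (0.49, [0.7645, -0.1489])]
{'t': 52.35, 'joints': [-30.813, 22.983, 96.367, 0.004, 60.653, -33.751], 'tool_pos': [0.469, -0.21, 0.18], 'ee_rot': [-179.999, -0.004, 92.935], 'finger_gap': 0.085, 'grasp_force': 0.0, 'wrist_force': [0.32, 0.006, 1.215]}
delta [-0.0394 -0.0479  0.0295] turn -0.001
[479. 110.] [  399     0   174   220 26063] [array([ 0.6  , -0.113]), array([0.173, 0.116]), np.float64(87.879)]
[270. 249.] [ 246  214   48   70 3234] [array([ 0.421, -0.242]), array([0.046, 0.07 ]), np.float64(2.769)]
[311. 374.] [  203   331   215    99 15738] [array([ 0.465, -0.395]), array([0.235, 0.131]), np.float64(2.793)]
```

View pics/w11.png

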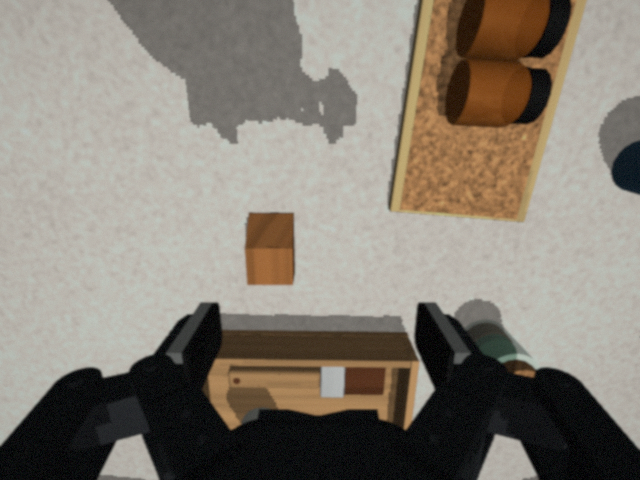

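Chock at (270,248), slope end toward (270,215), aligned with the tool; brush lies in the caddy (310,380); row's last jars at top right.

Emit:
send_rows(
  series=[
    [-0.015,-0.02,0.02,0,0,0],
    [-0.03,-0.04,0.04,0,0,0],
    [-0.0366,-0.0499,0.075,0,0,0],
    [-0.0366,-0.0499,0.11,0,0,0],
    [-0.0366,-0.0499,0.135,0,0,0],
  ],
)

```text
t: 52.77
tool_pos: [0.4196, -0.2496, 0.0426]
ee_rot: [-180.0, -0.0, 92.8]
wrist_force: [0.5, -0.2, -0.1]
finger_gap: 0.0854
grasp_force: 0.0
```

Emit:
send_rows(
  series=[
    [0,0,0.013,0,0,0],
    [0,0,0.025,0,0,0],
    [0,0,0.033,0,0,0],
    [0,0,0.037,0,0,0],
    [0,0,0.038,0,0,0],
  ],
)

```text
t: 53.18
tool_pos: [0.4203, -0.2495, 0.0062]
ee_rot: [-180.0, -0.0, 92.9]
wrist_force: [0.1, -0.2, -0.7]
finger_gap: 0.0856
grasp_force: 0.0
```

Emit:
send_rows(
  series=[
    [0,0,0,0,0,0],
    [0,0,0,0,0,0],
    [0,0,0,0,0,0],
    [0,0,0,0,0,0],
    [0,0,0,0,0,0],
  ],
  fingers=1,
)

```text
t: 53.6
tool_pos: [0.4206, -0.25, 0.0075]
ee_rot: [179.9, 0.0, 92.9]
wrist_force: [-0.8, 1.1, 11.8]
finger_gap: 0.0428
grasp_force: 60.4
```

Emit:
send_rows(
  series=[
    [0,0,0,0,0,0],
    [0,0,-0.02,0,0,0],
    [0,0,-0.05,0,0,0],
    [0,0,-0.08,0,0,0],
    [0,0,-0.09,0,0,0],
  ],
)

```text
t: 54.02
tool_pos: [0.4212, -0.2506, 0.1003]
ee_rot: [179.8, 0.2, 92.9]
wrist_force: [1.4, -0.9, 0.5]
finger_gap: 0.0427
grasp_force: 61.6
```

```bash
python3 -c "
from j import *
read_camera('wrist');delta(.601,-.170,.10,88.3);state()"
```

```text
delta [0.0717 0.1833 0.0006] turn 0.08
{'t': 54.067, 'joints': [-37.728, 28.161, 104.396, 0.0, 47.13, -40.598], 'tool_pos': [0.422, -0.251, 0.101], 'ee_rot': [179.763, 0.203, 92.87], 'finger_gap': 0.043, 'grasp_force': 61.645, 'wrist_force': [0.597, -0.428, 1.582]}
```

Emit:
send_rows(
  series=[
    [0.014,0.036,0,0,0,0.04],
    [0.029,0.073,0,0,0,0.08],
    [0.043,0.11,0,0,0,0.08],
    [0.058,0.147,0,0,0,0.08],
    [0.0717,0.1833,0,0,0,0.08],
  ],
)

```text
t: 54.48
tool_pos: [0.6011, -0.1677, 0.0965]
ee_rot: [-180.0, -0.0, 88.3]
wrist_force: [0.3, -0.2, -1.0]
finger_gap: 0.043
grasp_force: 61.7
```

Emit:
send_rows(
  series=[
    [0,0,0,0,0,0],
    [0,0,0,0,0,0],
    [0,0,0.02,0,0,0],
    [0,0,0.04,0,0,0],
    [0,0,0.05,0,0,0],
  ],
)

```text
t: 54.9
tool_pos: [0.5976, -0.1691, 0.0447]
ee_rot: [-179.8, -0.0, 88.2]
wrist_force: [-0.7, -0.1, -0.3]
finger_gap: 0.0429
grasp_force: 61.7
```

Emit:
send_rows(
  series=[
    [0,0,0.012,0,0,0],
    [0,0,0.02,0,0,0],
    [0,0,0.025,0,0,0],
    [0,0,0.0265,0,0,0],
    [0,0,0.0265,0,0,0],
  ],
)

```text
t: 55.32
tool_pos: [0.5997, -0.1692, 0.0202]
ee_rot: [-180.0, -0.0, 88.3]
wrist_force: [0.2, 0.8, -0.5]
finger_gap: 0.0429
grasp_force: 61.7
```

```bash
python3 -c "
from caps import *
caps();state()
from look import *
look(dict(chock_c=.027,chock_toe=.012,jar1_c=.036),c='scene')"
```

```text
[([0.626, -0.113], 1020)] 55.3667
{'t': 55.367, 'joints': [-21.237, 42.695, 87.828, -0.002, 49.449, -19.514], 'tool_pos': [0.6, -0.169, 0.021], 'ee_rot': [179.975, 0.01, 88.279], 'finger_gap': 0.043, 'grasp_force': 61.74, 'wrist_force': [-0.941, -0.389, -0.441]}
chock_c pt [(0.51, [0.5886, -0.1707])]
   mask 0.54 [ 0.599 -0.176] [0.043 0.053] 86.4 pca 148.4 [0.04 0.06] [ 0.596 -0.179]
chock_toe pt []
jar1_c pt [(0.86, [0.2282, 0.4183]), (0.66, [0.5997, 0.1005]), (0.65, [0.3234, 0.2189])]
   mask 0.58 [0.23  0.419] [0.066 0.077] 34.9 pca 92.0 [0.071 0.086] [0.232 0.417]
   mask 0.56 [0.607 0.097] [0.047 0.072] 84.2 pca 166.7 [0.051 0.081] [0.607 0.096]
   mask 0.4 [ 0.612 -0.037] [0.361 0.142] 89.2 pca 89.5 [0.155 0.476] [ 0.639 -0.044]
```

Emit:
send_rows(
  series=[
    [0.003,0,0,0,0,0],
    [0.006,0,0,0,0,0],
    [0.009,0,0,0,0,0],
    [0.012,0,0,0,0,0],
    [0.013,0,0,0,0,0],
  ],
)

```text
t: 56.08
tool_pos: [0.6001, -0.1554, 0.0202]
ee_rot: [-180.0, -0.0, 88.3]
wrist_force: [-0.7, -1.2, -0.6]
finger_gap: 0.0431
grasp_force: 61.7
```

Emit:
send_rows(
  series=[
    [0.001,0,0,0,0,0],
    [0.002,0,0,0,0,0],
    [0.003,0,0,0,0,0],
    [0.004,0,0,0,0,0],
    [0.004,0,0,0,0,0],
  ],
)

```text
t: 56.5
tool_pos: [0.6002, -0.1519, 0.0202]
ee_rot: [180.0, -0.0, 88.3]
wrist_force: [0.1, -0.3, -0.1]
finger_gap: 0.0432
grasp_force: 61.7
```

Emit:
send_rows(
  series=[
    [0.001,0,0,0,0,0],
    [0.002,0,0,0,0,0],
    [0.002,0,0,0,0,0],
    [0.002,0,0,0,0,0],
  ],
)

```text
t: 56.83
tool_pos: [0.6002, -0.1501, 0.0201]
ee_rot: [-180.0, 0.0, 88.3]
wrist_force: [-0.6, -1.6, -1.4]
finger_gap: 0.0427
grasp_force: 61.6
```

Emit:
send_rows(
  series=[
    [0.001,0,0,0,0,0],
    [0.0015,0,0,0,0,0],
    [0.0015,0,0,0,0,0],
    [0.0015,0,0,0,0,0],
  ],
)

```text
t: 57.17
tool_pos: [0.6003, -0.1485, 0.0201]
ee_rot: [-180.0, -0.0, 88.3]
wrist_force: [-0.4, -1.7, -2.0]
finger_gap: 0.043
grasp_force: 61.6
```

Emit:
send_rows(
  series=[
    [0.001,0,0,0,0,0],
    [0.0015,0,0,0,0,0],
    [0.0015,0,0,0,0,0],
  ],
)

```text
t: 57.42
tool_pos: [0.6003, -0.1469, 0.0202]
ee_rot: [-180.0, -0.0, 88.3]
wrist_force: [0.0, -1.1, -2.6]
finger_gap: 0.0431
grasp_force: 61.6
```

Emit:
send_rows(
  series=[
    [0.001,0,0,0,0,0],
    [0.0015,0,0,0,0,0],
    [0.0015,0,0,0,0,0],
  ],
)

```text
t: 57.67
tool_pos: [0.6004, -0.1454, 0.0202]
ee_rot: [-180.0, -0.0, 88.3]
wrist_force: [-0.1, -1.1, -2.1]
finger_gap: 0.0429
grasp_force: 61.6
```

```bash
python3 - <<'E'
from h import *
a=read_camera("scene")[190:350,270:430]; b=read_camera("side")[170:290,220:400]
a=cv2.resize(a,(560,560),interpolation=cv2.INTER_CUBIC)[:,:395*560//560]; b=cv2.resize(b,(390,260),interpolation=cv2.INTER_CUBIC)
o=np.zeros((560,790,3),np.uint8); o[:,:395]=a[:, :395]; o[:260,400:]=b; 
w=cv2.resize(read_camera("wrist"),(390,292)); o[262:554,400:]=w
cv2.imwrite("pics/c1.png",o)
E
```

```text
(no output)
```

View pics/c1.png

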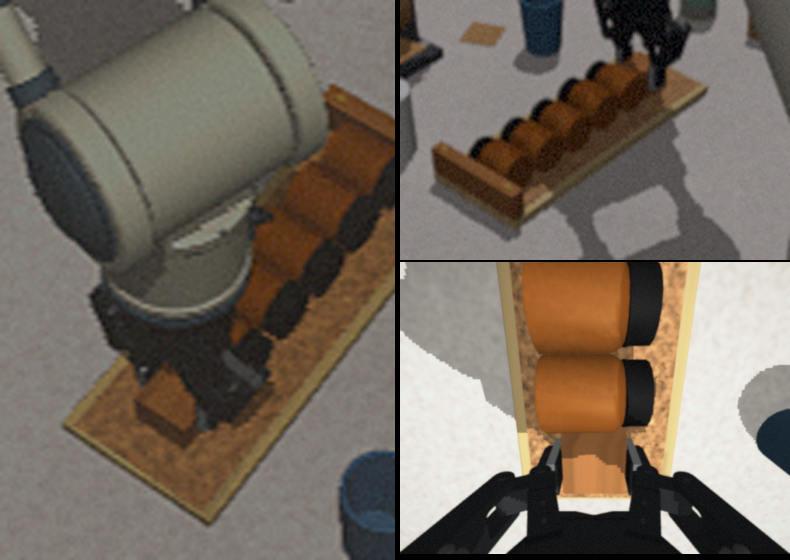

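The five jars form a close row from the stop, and the chock's slope is at the last jar. Keep pushing gently until firm contact.

Emit:
send_rows(
  series=[
    [0.001,0,0,0,0,0],
    [0.0015,0,0,0,0,0],
    [0.0015,0,0,0,0,0],
  ],
)

```text
t: 58.07
tool_pos: [0.6004, -0.1439, 0.0202]
ee_rot: [180.0, -0.0, 88.3]
wrist_force: [0.3, -2.3, -2.2]
finger_gap: 0.043
grasp_force: 61.6
```

Emit:
send_rows(
  series=[
    [0.001,0,0,0,0,0],
    [0.0015,0,0,0,0,0],
    [0.0015,0,0,0,0,0],
  ],
)

```text
t: 58.32
tool_pos: [0.6005, -0.1424, 0.0202]
ee_rot: [-180.0, -0.0, 88.3]
wrist_force: [-0.3, -0.8, -2.3]
finger_gap: 0.0429
grasp_force: 61.6
```

```bash
python3 - <<'E'
from h import *
from caps import caps
caps()
C=cam("scene"); im=read_camera("scene"); g=cv2.inRange(im,(0,0,0),(35,35,35))
n,l,s,c=cv2.connectedComponentsWithStats(g)
for i in range(1,n):
    p=ground(C,c[i],.036)[0]
    if s[i,4]>15 and .55<p[0]<.68 and -.2<p[1]<.15: print(p.round(3),s[i,4])
E
```

```text
[] 58.3667
[0.633 0.082] 21
[0.634 0.051] 23
[ 0.627 -0.03 ] 116
[ 0.593 -0.08 ] 17
[ 0.622 -0.083] 32
```

Emit:
send_rows(
  series=[
    [-0.001,0,0,0,0,0],
    [-0.002,0,0,0,0,0],
    [-0.003,0,0,0,0,0],
    [-0.003,0,0,0,0,0],
    [-0.003,0,0,0,0,0],
  ],
)

```text
t: 58.83
tool_pos: [0.6004, -0.1457, 0.0202]
ee_rot: [-180.0, 0.0, 88.3]
wrist_force: [-1.0, -1.5, -2.2]
finger_gap: 0.043
grasp_force: 61.6
```

Emit:
send_rows(
  series=[
    [-0.001,0,0,0,0,0],
    [-0.002,0,0,0,0,0],
    [-0.003,0,0,0,0,0],
    [-0.003,0,0,0,0,0],
    [-0.003,0,0,0,0,0],
  ],
)

```text
t: 59.25
tool_pos: [0.6003, -0.1487, 0.0202]
ee_rot: [180.0, 0.0, 88.3]
wrist_force: [-1.0, -2.2, -2.4]
finger_gap: 0.0426
grasp_force: 61.6
```

Emit:
send_rows(
  series=[
    [-0.001,0,0,0,0,0],
    [-0.002,0,0,0,0,0],
    [-0.003,0,0,0,0,0],
    [-0.003,0,0,0,0,0],
    [-0.003,0,0,0,0,0],
  ],
)

```text
t: 59.67
tool_pos: [0.6003, -0.1515, 0.0202]
ee_rot: [180.0, -0.0, 88.3]
wrist_force: [0.1, -0.5, -0.3]
finger_gap: 0.0427
grasp_force: 61.7
```

```bash
python3 - <<'E'
from h import *
C=cam("side"); im=read_camera("side"); cv2.imwrite("pics/s1.png",im)
for c in("side","scene"):
    C=cam(c); read_camera(c)
    for d in spotter.masks_of(c,"jar1_c"):
        p=ground(C,d["centre"],.036)[0]
        if .5<p[0]<.7: print(c,round(d["score"],2),p.round(3),d["region"].sum())
E
```

```text
side 0.93 [0.605 0.093] 408
side 0.42 [ 0.586 -0.138] 162
scene 0.75 [0.609 0.096] 420
```

Contact is at about −0.1505 (beyond it the jar rode up the slope). Set there, lower, release.

Emit:
send_rows(
  series=[
    [0.0005,0,0.0005,0,0,0],
    [0.001,0,0.001,0,0,0],
    [0.001,0,0.001,0,0,0],
  ],
)

```text
t: 60.17
tool_pos: [0.6003, -0.1509, 0.0196]
ee_rot: [180.0, 0.0, 88.3]
wrist_force: [-2.2, -2.8, 6.1]
finger_gap: 0.0431
grasp_force: 62.5
```

Emit:
send_rows(
  series=[
    [0,0,0,0,0,0],
    [0,0,0,0,0,0],
    [0,0,0,0,0,0],
    [0,0,0,0,0,0],
    [0,0,0,0,0,0],
  ],
  fingers=0,
)

```text
t: 60.58
tool_pos: [0.6003, -0.1505, 0.0191]
ee_rot: [-180.0, -0.0, 88.3]
wrist_force: [0.1, -0.3, -0.1]
finger_gap: 0.0855
grasp_force: 0.0
```

Emit:
send_rows(
  series=[
    [0,0,-0.015,0,0,0],
    [0,0,-0.04,0,0,0],
    [0,0,-0.08,0,0,0],
    [0,0,-0.12,0,0,0],
    [0,0,-0.16,0,0,0],
  ],
)

```text
t: 61.0
tool_pos: [0.5998, -0.1503, 0.1808]
ee_rot: [-180.0, -0.0, 88.3]
wrist_force: [-0.1, -0.1, 0.0]
finger_gap: 0.0852
grasp_force: 0.0
```

Emit:
send_rows(
  series=[
    [0.03,0,-0.02,0,0,0],
    [0.06,0,-0.04,0,0,0],
    [0.08,0,-0.06,0,0,0],
    [0.08,0,-0.07,0,0,0],
    [0.08,0,-0.07,0,0,0],
  ],
)

```text
t: 61.42
tool_pos: [0.6037, -0.0699, 0.2516]
ee_rot: [179.8, 0.0, 88.4]
wrist_force: [-0.3, 0.1, 0.1]
finger_gap: 0.0854
grasp_force: 0.0
```

```bash
python3 - <<'E'
from look import *
from caps import caps
read_camera("wrist"); caps(); look(dict(chock_c=.027,chock_toe=.012,jar1_c=.036,stop=.012)); caps()
look(dict(brush_c=.017,squeeze_c=.058),c="scene")
E
```

```text
[([0.631, 0.097], 693), ([0.885, 0.09], 658), ([0.832, 0.04], 1022), ([0.628, 0.047], 570), ([0.627, -0.001], 482), ([0.905, -0.031], 613), ([0.625, -0.049], 423), ([0.624, -0.097], 360)] 61.5167
chock_c pt [(0.72, [0.6007, -0.0003]), (0.63, [0.5969, -0.151])]
   mask 0.65 [ 0.597 -0.152] [0.06  0.045] 88.2 pca 82.7 [0.053 0.066] [ 0.598 -0.153]
chock_toe pt [(0.69, [0.7577, -0.1437])]
jar1_c pt [(0.75, [0.6072, 0.096])]
   mask 0.94 [0.606 0.096] [0.049 0.066] 88.2 pca 176.5 [0.055 0.074] [0.605 0.097]
stop pt []
[([0.631, 0.097], 695), ([0.832, 0.04], 1063), ([0.883, 0.089], 620), ([0.628, 0.047], 575), ([0.627, -0.001], 473), ([0.903, -0.031], 590), ([0.625, -0.049], 417), ([0.624, -0.097], 373)] 61.9167
brush_c pt [(0.63, [0.4571, -0.3834]), (0.46, [0.596, -0.1171])]
   mask 0.84 [ 0.465 -0.386] [0.048 0.174] 88.3 pca 2.2 [0.044 0.192] [ 0.479 -0.388]
squeeze_c pt [(0.92, [0.4087, -0.465])]
   mask 0.63 [ 0.414 -0.467] [0.051 0.099] 69.8 pca 160.1 [0.054 0.102] [ 0.414 -0.467]
```

```bash
python3 -c "
from plant import order
print(order.close_job())"
```

```text
the job is handed in; nothing more can be done
None
```

I handed the job in with the bottle and brush in the caddy, all five jars in a close row from the stop and the chock against the last jar, as confirmed by a last camera check; the judge's result was not returned.

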